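# Clear up after supper: spices, table caddy and pegs

### The arm

A 7-joint arm with a two-finger parallel gripper is mounted at the origin on a cart in front of the work surface, level with it; the furniture and walls round the work are solid. World frame = base frame: x ahead of the robot, y to its left, z up, the work surface at z = 0. Lengths are in m, angles in degrees, forces in N, time in s.
With the tool pointing down it reaches from about 0.4 to 0.875 m from the base axis. Payload 4.4 kg.
Tool frame: the origin (TCP) lies midway between the tips of the shut fingers; the grasp point (between the pads) lies 19 mm behind it (ctrl.tcp_to_grasp is the distance from the TCP to the grasp point, in m); z points along the fingers, y is the line along which they close (so a half turn about z gives the same grasp; the last joint's range is limited). The gripper opens to 85 mm and grips with 20 to 120 N. Pads are 22 mm wide; open, the fingers measure 114 mm over their backs; the gripper's body (76 mm by 85 mm) begins 54 mm behind the grasp point. The pads swing forward as they close: fully open they stand 13 mm farther back than shut.
Start: joints at [-72.983, 36.005, 2.206, 86.941, -1.547, 57.084, -1.146], TCP at [0.231, 0.608, 0.191] pointing down, gripper open.
Joint ranges: [-175.42, 175.42], [-21.48, 121.26], [-71.46, 75.88], [10.55, 141.38], [-63.04, 243.04], [13.31, 113.54], [-168.57, 168.57]. Speed limits (degrees/s): [147.25, 147.25, 180, 180, 180, 180, 180].

### API

Orientations are given as a 3x3 rotation matrix whose columns are the frame's x, y, z axes.
In Python, from bench import ctrl gives the robot as it stands.
- The arm moves only by the tool drive_tool, never from a script. Its argument "commands" is a list of rows, each a list of 7 numbers: the shift along the world's x, y, z in m, then the turn, a rotation vector about the world's x, y, z in degrees, then the finger opening in m, from 0 to 0.0854. A call has 1 to 8 rows; each row is the pose to reach, as a shift and turn from the pose commanded when the call began; what a row does not reach only later rows make up. A row lasts 1/10 s, in which the tool goes at most 50 mm and 8.59 degrees, less where a joint would pass 70% of its speed; a pose out of reach is approached as far as the arm can. A call with a gripper value outside its range is refused whole. The fingers move at their own pace and stop on an object; the grip force is fixed at half the most. Time passes only in rows, so rows that repeat a pose let the fingers close. It gives the time, the measured TCP pose, the force, the opening and the grip force at its end, in the units of the state.
- ctrl.state(): the state, without advancing time (a new reading comes with each control period).
- ctrl.read_camera(name): name is "scene" or "top" or "wrist"; returns the picture (384x512x3 uint8, red, green, blue); there is no depth.
- ctrl.get_calibration(name): a dict with "intrinsics" (3x3 intrinsics, pixels), "dist_coeffs" ([k1, k2, p1, p2, k3] as OpenCV has them; the pictures are not rectified), "view" (4x4, takes a point from world to camera coordinates); the wrist camera has in their place "mount" (4x4, takes a point from camera to tool coordinates, whose origin is the TCP and whose axes are the flange's). Camera axes: x right, y down, z forward; pixel columns grow to the right and rows downward; lengths in m; the calibration is good to about 2 mm. A picture is of the moment at which its call begins: read the wrist's pose just before it. get_calibration takes no time and is no camera call.
- ctrl.job_done(): hands the job in; it is judged then, once.
The state is a dict: "clock": time; "joint_positions": joint angles; "qvel": joint speeds; "joint_efforts": joint torques, N m; "ee_pos": TCP position; "eef_rot": TCP orientation; "contact_force": force on the tool from outside, world axes, zero at the start; "ft_torque": the same for the moment, N m; "finger_gap": finger opening in m; "grasp_force": force on a finger pad.
Only numpy, scipy, OpenCV 4.12 (cv2) and the standard library are available. Lean on these libraries where they do the work, as an engineer would, in place of code of your own. Each camera call takes 0.05 s, during which the arm holds its last target. There are 200 camera calls.

### The job

Clear up the things left loose on the worktop after supper: the green-capped and the red-capped spice jar go into the pale wooden jar rack, one to a bay, the glass salt shaker into the plain round well of the dark wooden table caddy, the tea light into the caddy's brass-lined well, and the red clothes peg into the white tray, lying alongside the other pegs. Set everything down properly seated and upright, and never tip or drop the jars or the shaker.

Things in the scene. Friction and masses are not known exactly. Their poses are not given: they have to be found in the camera images.
- green_jar: loose glass spice jar with a green cap, round, 41 mm across and 108 mm tall (cap the top 21 mm), about 110 g; origin at the centre of its underside, z up along the jar. Stands on the worktop (z = 0) at the start; goes into either bay of the jar rack
- red_jar: loose glass spice jar with a red cap, round, 44 mm across and 106 mm tall (cap the top 20 mm), about 110 g; origin at the centre of its underside, z up along the jar. Stands on the worktop at the start; goes into the other bay of the jar rack
- salt_shaker: loose glass salt shaker with a grey pierced cap, round, 44 mm across up to about 70 mm, cap 34 mm across, 90 mm tall, about 100 g; origin at the centre of its underside, z up. Stands on the worktop at the start; goes into the caddy's plain well
- tea_light: loose tea light, a low white round cup with a wick, 38 mm across and 15 mm tall, 15 g; origin at the centre of its underside, z up. Stands on the worktop at the start; goes into the caddy's brass-lined well
- red_peg: loose red clothes peg lying flat on the worktop, 15 mm (its x) by 72 mm (its y, the long way) by 12 mm high, 15 g; origin at the centre of its underside. Goes into the peg tray, lying along the tray's y beside the two pegs there
- jar_rack: fixed pale wooden rack, 68 (x) x 131 (y) x 45 mm high; origin at the centre of its underside, z up, turned at most 0.15 rad. Two square bays side by side, centres at y = +31.5 and -31.5 mm, each 58 mm inside, floor 6 mm above the origin, walls and the divider 5 mm thick, up to 45 mm; both are empty at the start and take one jar each
- table_caddy: fixed block of dark wood, 76 (x) x 140 (y) x 18 mm high, a brass stud (6 mm) at each end; origin at the centre of its underside, z up, turned at most 0.15 rad. Two round wells 6 mm deep (floor 12 mm above the origin): plain wooden well for the salt shaker, 60 mm across, at y = +34 mm; brass-lined well for the tea light, 54 mm across, at y = -34 mm
- peg_tray: fixed shallow open white tray, 84 (x) x 112 (y) x 18 mm high, walls and floor 4 mm thick; origin at the centre of its underside, z up, turned at most 0.15 rad. A wooden and a yellow peg (each 15 x 72 x 12 mm) lie in it along its y, near x = -28 and -8 mm; the lane about x = +19 mm is free

How it is judged:
By the outcome, as a careful person would: the job done as asked, in the order asked, and still so for the second after the job is handed in, with the robot touching nothing.
It also fails if it takes over 131 s, if anything falls off the work surface, if the arm or the gripper's body presses on something with over 40 N, if the wrist force passes 120 N, or if a joint passes its speed limit or range.

## Working session

There is one attempt and no reset: what is moved stays moved. The work goes in short steps, Python scripts to look and compute and a tool call to move; the robot and the scene stay as the last step left them, time stands still between calls to the robot, and variables do not carry over. Pictures are saved under pics/ and viewed, at most 16 in all, crops included, and the job is handed in when it is done.

Besides the shell and the picture viewer there is one more tool, called after "Request:" by a JSON object that holds its "fn" and its "kwargs". drive_tool: Moves the arm, as the interface text tells. Its arguments: {"type":"object","properties":{"commands":{"type":"array","items":{"type":"array","items":{"type":"number"}}}},"required":["commands"]}

```bash
ls; mkdir -p pics; python3 - <<'E'
from bench import ctrl
import cv2,numpy as np
np.set_printoptions(precision=4,suppress=True)
s=ctrl.state();print(s['clock'],s['ee_pos'],s['eef_rot'],s['finger_gap'],ctrl.tcp_to_grasp)
for n in ("scene","top","wrist"):
    im=ctrl.read_camera(n);cv2.imwrite(f"pics/{n}0.png",im[:,:,::-1])
    print(n,{k:np.array(v) for k,v in ctrl.get_calibration(n).items()})
E
```

```text
pics
0.0 [0.2304 0.607  0.1905] [[-0.9349  0.3549 -0.0007]
 [ 0.3549  0.9349 -0.0018]
 [-0.     -0.0019 -1.    ]] 0.08520319885533856 0.0187
scene {'intrinsics': array([[458.2376,   0.    , 245.2642],
       [  0.    , 458.2376, 191.7456],
       [  0.    ,   0.    ,   1.    ]]), 'dist_coeffs': array([-0.053,  0.   ,  0.   ,  0.   ,  0.   ]), 'view': array([[-0.5587, -0.8293,  0.0081,  0.2902],
       [-0.5813,  0.3847, -0.717 ,  0.315 ],
       [ 0.5915, -0.4053, -0.697 ,  0.608 ],
       [ 0.    ,  0.    ,  0.    ,  1.    ]])}
top {'intrinsics': array([[496.1267,   0.    , 253.7034],
       [  0.    , 496.1267, 189.355 ],
       [  0.    ,   0.    ,   1.    ]]), 'dist_coeffs': array([-0.1889,  0.    ,  0.    ,  0.    ,  0.    ]), 'view': array([[ 0.0089, -0.9999, -0.0089,  0.0268],
       [-0.9987, -0.0084, -0.051 ,  0.4905],
       [ 0.0509,  0.0093, -0.9987,  1.0054],
       [ 0.    ,  0.    ,  0.    ,  1.    ]])}
wrist {'intrinsics': array([[267.9669,   0.    , 255.6769],
       [  0.    , 267.9669, 191.6298],
       [  0.    ,   0.    ,   1.    ]]), 'dist_coeffs': array([-0.0301,  0.    ,  0.    ,  0.    ,  0.    ]), 'mount': array([[-0.0009, -0.9543, -0.2987,  0.0751],
       [ 1.    , -0.0008, -0.0005, -0.0013],
       [ 0.0003, -0.2987,  0.9543, -0.1819],
       [ 0.    ,  0.    ,  0.    ,  1.    ]])}
```

View pics/top0.png

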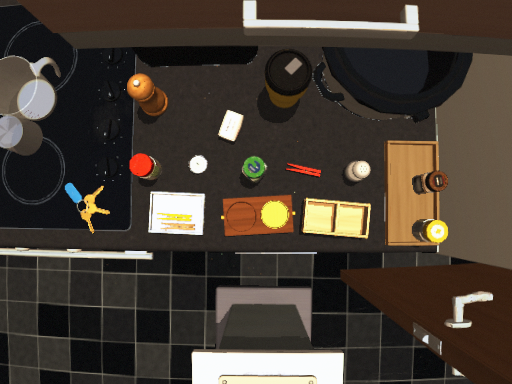

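View pics/scene0.png

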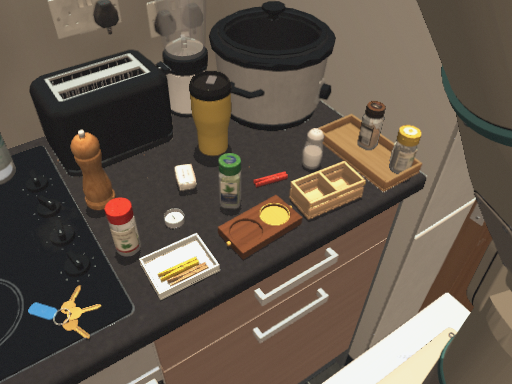

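Top view: the loose items lie in a row. Red jar is at (142,165), tea light (198,164), green jar (254,168), peg (304,170) and shaker (358,170). The fixtures are tray (176,214), caddy (258,215) and rack (337,218). I'll enlarge both views to pick features.

```bash
python3 - <<'E'
import cv2
a=cv2.imread('pics/top0.png')[145:245,118:382]
cv2.imwrite('pics/topz.png',cv2.resize(a,(792,300),interpolation=cv2.INTER_CUBIC))
a=cv2.imread('pics/scene0.png')[115:305,95:375]
cv2.imwrite('pics/scenez.png',cv2.resize(a,(784,532),interpolation=cv2.INTER_CUBIC))
E
```

```text
(no output)
```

View pics/topz.png

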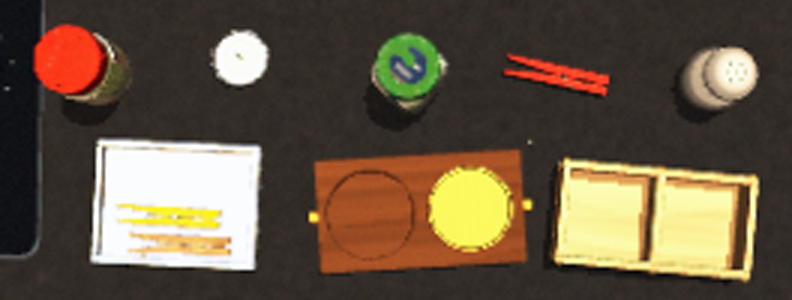

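View pics/scenez.png

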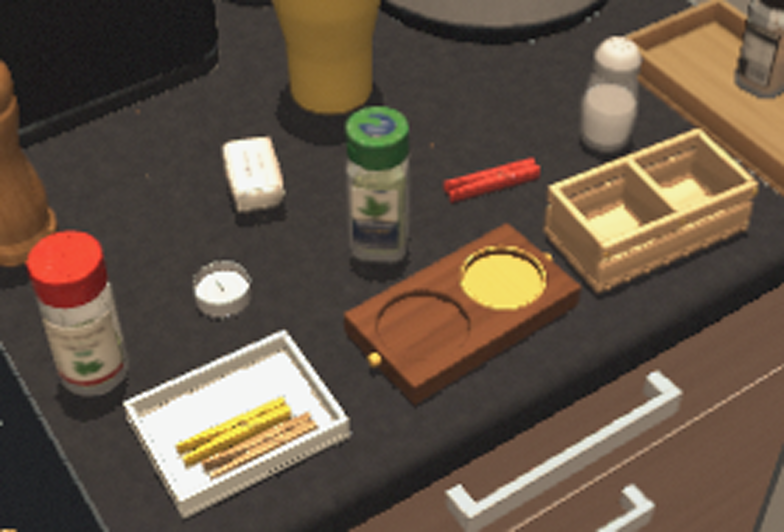

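View pics/wrist0.png

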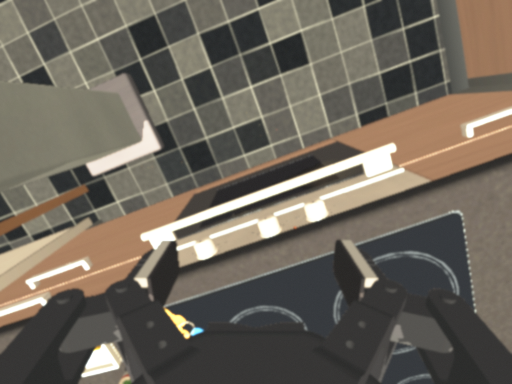

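Zoomed views: the fixtures' corners, both wells and the rims are clear. The tea light and caps are clean colour blobs, and the free tray lane is on the far (+x) side. The wrist view shows only the hob for now. Next I'll measure by masks and two-view rays.

```bash
cat > h.py <<'E'
from bench import ctrl
import cv2,numpy as np
np.set_printoptions(precision=4,suppress=True)
def cam(n,s=None):
    c={k:np.array(v) for k,v in ctrl.get_calibration(n).items()}
    if n=='wrist':
        T=np.eye(4);T[:3,:3]=s['eef_rot'];T[:3,3]=s['ee_pos'];V=np.linalg.inv(T@c['mount'])
    else: V=c['view']
    return c['intrinsics'],c['dist_coeffs'],V
def ray(C,uv):
    K,d,V=C;p=cv2.undistortPoints(np.float64(uv).reshape(-1,1,2),K,d).reshape(-1,2)
    D=np.c_[p,np.ones(len(p))]@V[:3,:3];return -V[:3,:3].T@V[:3,3],D/np.linalg.norm(D,axis=1)[:,None]
def plane(C,uv,z):
    o,D=ray(C,uv);return o+D*((z-o[2])/D[:,2:])
def tri(C1,u1,C2,u2):
    o1,d1=ray(C1,u1);o2,d2=ray(C2,u2);out=[]
    for a,b in zip(d1,d2):
        t=np.linalg.lstsq(np.c_[a,-b],o2-o1,rcond=None)[0];p,q=o1+t[0]*a,o2+t[1]*b
        out.append(np.r_[(p+q)/2,np.linalg.norm(p-q)*1e3])
    return np.array(out)
def blob(im,lo,hi,roi):  # largest HSV blob in roi (x0,y0,x1,y1): contour in full pixels
    x0,y0,x1,y1=roi;m=cv2.inRange(cv2.cvtColor(im[y0:y1,x0:x1],cv2.COLOR_BGR2HSV),lo,hi)
    c=max(cv2.findContours(m,cv2.RETR_EXTERNAL,cv2.CHAIN_APPROX_NONE)[0],key=cv2.contourArea)
    return c+np.array([x0,y0])
def cen(c):
    m=cv2.moments(c);return np.array([m['m10'],m['m01']])/m['m00']
E
cat > m.py <<'E'
from h import *
T=cam('top');S=cam('scene');t=cv2.imread('pics/top0.png');s=cv2.imread('pics/scene0.png')
def L(im,roi,k,x,y): return roi
zt=lambda a,b,c,d:(118+a//3,145+b//3,118+c//3,145+d//3)
zs=lambda a,b,c,d:(95+int(a/2.8),115+int(b/2.8),95+int(c/2.8),115+int(d/2.8))
q={'red':((0,180,110),(12,255,255),zt(20,10,135,110),zs(10,220,125,310)),
'green':((45,90,50),(80,255,255),zt(360,20,460,110),zs(335,95,420,170)),
'peg':((0,150,90),(12,255,255),zt(490,40,620,105),zs(430,150,550,205)),
'tea':((0,0,120),(180,80,255),zt(200,20,280,95),zs(185,250,260,325)),
'shaker':((0,0,75),(180,110,255),zt(660,35,770,115),zs(570,30,640,160)),
'brass':((22,150,150),(35,255,255),zt(425,160,518,255),zs(450,235,550,310))}
for n,(lo,hi,a,b) in q.items():
    c1,c2=blob(t,lo,hi,a),blob(s,lo,hi,b)
    print(n,cen(c1),cv2.contourArea(c1),cen(c2),cv2.contourArea(c2),tri(T,[cen(c1)],S,[cen(c2)])[0],cv2.minAreaRect(c1)[1:])
for n,lo,hi,a,b in (('tray',(0,0,130),(180,60,255),zt(80,130,275,280),zs(115,325,360,515)),('caddy',(0,90,50),(18,255,255),zt(310,145,530,280),zs(335,220,590,405)),('rack',(10,40,110),(30,255,255),zt(540,150,770,290),zs(540,125,765,295))):
    for im,C,r,z in ((t,T,a,{'tray':.018,'caddy':.018,'rack':.045}[n]),(s,S,b,0)):
        c=cv2.convexHull(blob(im,lo,hi,r));e=.03*cv2.arcLength(c,True);p=cv2.approxPolyDP(c,e,True)[:,0]
        print(n,p.tolist())
        if im is t:
            R=cv2.boxPoints(cv2.minAreaRect(c));P=plane(C,R,z);print('  ',P[:,:2].tolist(),P.mean(0),np.linalg.norm(P-np.roll(P,1,0),axis=1))
E
python3 m.py
```

```text
red [140.0941 164.246 ] 389.5 [117.6341 210.1559] 516.5 [0.5319 0.2472 0.0982 0.5832] ((21.92030906677246, 22.62741470336914), 45.0)
green [253.5847 166.5861] 345.5 [229.2086 163.5196] 382.0 [0.5286 0.0305 0.0992 0.5949] ((21.0, 21.0), 90.0)
peg [305.4109 169.78  ] 172.0 [270.202  178.4237] 212.0 [ 0.5334 -0.0742  0.0054  4.025 ] ((34.79597473144531, 7.137636184692383), 12.26477336883545)
tea [197.7186 163.8744] 237.5 [173.7531 217.2985] 268.0 [0.542  0.1471 0.0117 0.1667] ((17.0, 19.0), 90.0)
shaker [357.6911 170.0052] 382.0 [312.7333 148.5092] 655.0 [ 0.5296 -0.1781  0.0415  0.0982] ((20.0, 24.0), 90.0)
brass [274.3066 214.0274] 554.5 [287.5 216. ] 1.0 [ 0.4317 -0.0212  0.0156 25.4749] ((27.0, 27.0), 90.0)
tray [[150, 192], [203, 193], [202, 234], [149, 232]]
   [[0.400350122522218, 0.24808967781191527], [0.4859973439399929, 0.24530852300359884], [0.48163753914885016, 0.13179480549963024], [0.3966734432222467, 0.1348293926325792]] [0.4412 0.19   0.018 ] [0.1133 0.0857 0.1136 0.085 ]
tray [[197, 233], [219, 270], [159, 297], [139, 258]]
caddy [[291, 195], [292, 232], [224, 235], [223, 198]]
   [[0.47277704551047817, 0.10018168285547155], [0.4827173588241923, -0.047325988995114164], [0.403658433924718, -0.05247924535402592], [0.39369130216570125, 0.0946567591271048]] [0.4382 0.0238 0.018 ] [0.0793 0.1478 0.0792 0.1475]
caddy [[302, 217], [245, 258], [218, 233], [274, 195]]
rack [[304, 199], [369, 203], [367, 238], [303, 232]]
   [[0.4050843074340316, -0.06350607565186545], [0.4747376047683711, -0.06982229117011263], [0.46289918974329725, -0.20424643600324682], [0.39277618811442994, -0.19756361162672034]] [ 0.4339 -0.1338  0.045 ] [0.1346 0.0699 0.1349 0.0704]
rack [[367, 177], [361, 196], [309, 218], [289, 196], [291, 181], [343, 159]]
```

```bash
python3 - <<'E'
from h import *
T=cam('top');S=cam('scene')
for n,a,b in (('tray',[[203,193],[202,234],[149,232],[150,192]],[[197,233],[219,270],[159,297],[139,258]]),
 ('caddy',[[291,195],[223,198]],[[274,195],[218,233]]),('rack',[[369,203],[367,238],[304,199]],[[343,160],[366,179],[291,181]])):
    print(n,tri(T,a,S,b))
E
```

```text
tray [[0.4807 0.1333 0.0173 3.4068]
 [0.3971 0.1371 0.0036 0.5766]
 [0.4004 0.2477 0.0102 1.1387]
 [0.4826 0.244  0.021  0.1021]]
caddy [[ 0.4803 -0.0438  0.0174  3.8734]
 [ 0.4719  0.094   0.0006  1.7869]]
rack [[ 0.4627 -0.2004  0.0467  1.4606]
 [ 0.393  -0.1958  0.05    1.399 ]
 [ 0.4692 -0.07    0.0501  2.7018]]
```

Request:
{"fn": "drive_tool", "kwargs": {"commands": [[0.02,-0.036,0,0,0,-4.4,0.0854],[0.04,-0.072,0,0,0,-8.8,0.0854],[0.06,-0.108,0,0,0,-13.2,0.0854],[0.08,-0.144,0,0,0,-17.6,0.0854],[0.1,-0.18,0,0,0,-22,0.0854],[0.12,-0.216,0,0,0,-26.4,0.0854],[0.14,-0.252,0,0,0,-30.8,0.0854],[0.16,-0.288,0,0,0,-35.2,0.0854]]}}

```text
clock: 0.95
ee_pos: [0.3911, 0.3182, 0.1914]
eef_rot: [[-0.557, 0.831, -0.0], [0.831, 0.557, -0.0], [0.0, -0.0, -1.0]]
contact_force: [0.4, -1.0, -0.4]
finger_gap: 0.0852
grasp_force: 0.0
```

Request:
{"fn": "drive_tool", "kwargs": {"commands": [[0.017,-0.036,0,0,0,-4.3,0.0854],[0.034,-0.072,0,0,0,-8.6,0.0854],[0.052,-0.108,0,0,0,-12.9,0.0854],[0.069,-0.144,0,0,0,-17.2,0.0854],[0.086,-0.18,0,0,0,-21.4,0.0854],[0.104,-0.216,0,0,0,-25.6,0.0854],[0.121,-0.252,0,0,0,-29.8,0.0854],[0.138,-0.288,0,0,0,-34,0.0854]]}}

```text
clock: 1.75
ee_pos: [0.529, 0.0303, 0.1913]
eef_rot: [[0.003, 1.0, -0.0], [1.0, -0.003, 0.0], [0.0, -0.0, -1.0]]
contact_force: [1.3, 0.5, 1.4]
finger_gap: 0.0852
grasp_force: 0.0
```

Request:
{"fn": "drive_tool", "kwargs": {"commands": [[0,0,0,0,0,0,0.0854],[0,0,0,0,0,0,0.0854],[0,0,0,0,0,0,0.0854]]}}

```text
clock: 2.05
ee_pos: [0.528, 0.0332, 0.1911]
eef_rot: [[-0.002, 1.0, -0.001], [1.0, 0.002, 0.001], [0.001, -0.001, -1.0]]
contact_force: [-0.4, 0.7, -0.3]
finger_gap: 0.0854
grasp_force: 0.0
```

```bash
python3 - <<'E'
from h import *
s=ctrl.state();im=ctrl.read_camera('wrist');cv2.imwrite('pics/w1.png',im[:,:,::-1]);print(s['ee_pos'],s['eef_rot'],s['joint_positions'])
E
```

```text
[0.528  0.0332 0.1911] [[-0.0023  1.     -0.0011]
 [ 1.      0.0023  0.001 ]
 [ 0.001  -0.0011 -1.    ]] [-22.1755  27.6503  22.8825 106.6418 -14.018   48.5185   7.8552]
```

View pics/w1.png

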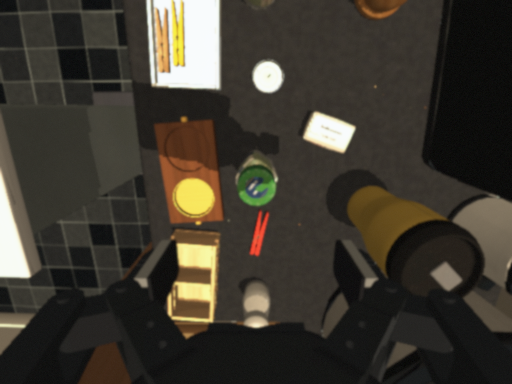

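The wrist view shows the whole workspace: green cap at (257,186), brass well (193,199), tea light (268,76), peg (259,233), rack (195,275). I'll triangulate against the top view.

```bash
cat > m2.py <<'E'
from h import *
st={'ee_pos':[.528,.0332,.1911],'eef_rot':[[-.0023,1,-.0011],[1,.0023,.001],[.001,-.0011,-1]]}
T=cam('top');W=cam('wrist',st);t=cv2.imread('pics/top0.png');w=cv2.imread('pics/w1.png')
zt=lambda a,b,c,d:(118+a//3,145+b//3,118+c//3,145+d//3)
q={'green':((45,90,50),(80,255,255),zt(360,20,460,110),(230,160,285,215)),
'peg':((0,150,90),(12,255,255),zt(490,40,620,105),(240,200,280,262)),
'tea':((0,0,120),(180,80,255),zt(200,20,280,95),(245,52,292,100)),
'brass':((22,150,150),(35,255,255),zt(425,160,518,255),(168,170,220,225)),
'tray':((0,0,130),(180,60,255),zt(80,130,275,280),(140,0,228,95)),
'studL':((20,90,90),(35,255,255),zt(300,205,322,225),(176,112,192,124)),
'studR':((20,90,90),(35,255,255),zt(520,195,538,212),(190,216,206,230))}
for n,(lo,hi,a,b) in q.items():
    try:
        c1,c2=blob(t,lo,hi,a),blob(w,lo,hi,b);f=lambda c:cen(c) if cv2.contourArea(c)>3 else c.reshape(-1,2).mean(0)
        print(n,f(c1),f(c2),tri(T,[f(c1)],W,[f(c2)])[0],cv2.contourArea(c2))
        if n=='peg':
            for c,C in ((c1,T),(c2,W)):
                P=plane(C,c.reshape(-1,2),.008)[:,:2];r=cv2.minAreaRect(np.float32(P*1000));print('   ',r)
        if n=='brass':
            for c,C in ((c1,T),(c2,W)):
                P=plane(C,c.reshape(-1,2),.013)[:,:2];print('   ',cv2.minEnclosingCircle(np.float32(P*1000)))
    except Exception as e: print(n,e)
c=cv2.convexHull(blob(w,(0,90,50),(18,255,255),(148,110,230,228)));P=plane(W,c.reshape(-1,2),.018)[:,:2];print('caddyW',cv2.minAreaRect(np.float32(P*1000)))
E
python3 m2.py
```

```text
green [253.5847 166.5861] [256.065  185.8981] [0.5285 0.0306 0.1059 0.8199] 1200.5
peg [305.4109 169.78  ] [258.4581 233.9771] [ 0.5326 -0.0762  0.0016  0.1897] 407.5
    ((532.7871704101562, -71.4651107788086), (72.03510284423828, 14.851426124572754), 78.25423431396484)
    ((532.75390625, -72.02415466308594), (74.32511138916016, 16.514690399169922), 77.8412094116211)
tea [197.7186 163.8744] [267.388   76.3596] [0.5429 0.1473 0.0055 1.3604] 762.5
brass [274.3066 214.0274] [193.2635 196.9026] [ 0.4402 -0.0117  0.0157  0.5576] 1119.5
    ((439.962890625, -11.983268737792969), 28.819137573242188)
    ((439.1458740234375, -13.123971939086914), 29.740211486816406)
tray [176.1405 212.5175] [185.0431  44.7589] [0.4405 0.1879 0.0034 7.9981] 5308.5
studL max() iterable argument is empty
studR [293.5    212.8667] [194.     216.4762] [ 0.4395 -0.0493  0.0034  7.9709] 7.0
caddyW ((438.9862976074219, 22.48676300048828), (81.01539611816406, 153.83255004882812), 3.7789998054504395)
```

Request:
{"fn": "drive_tool", "kwargs": {"commands": [[0,-0.002,-0.02,0,0,0,0.0854],[0,-0.002,-0.045,0,0,0,0.0854],[0,-0.002,-0.07,0,0,0,0.0854],[0,-0.002,-0.095,0,0,0,0.0854],[0,-0.002,-0.115,0,0,0,0.0854],[0,-0.002,-0.13,0,0,0,0.0854],[0,-0.002,-0.14,0,0,0,0.0854],[0,-0.002,-0.142,0,0,0,0.0854]]}}

```text
clock: 2.9
ee_pos: [0.5277, 0.0308, 0.0485]
eef_rot: [[-0.002, 1.0, -0.002], [1.0, 0.002, 0.0], [0.0, -0.002, -1.0]]
contact_force: [-0.4, -0.0, 0.4]
finger_gap: 0.0856
grasp_force: 0.0
```

Request:
{"fn": "drive_tool", "kwargs": {"commands": [[0,0,0,0,0,0,0.06],[0,0,0,0,0,0,0.05],[0,0,0,0,0,0,0.045],[0,0,0,0,0,0,0.04],[0,0,0,0,0,0,0.035],[0,0,0,0,0,0,0.035],[0,0,0,0,0,0,0.035],[0,0,0,0,0,0,0.035]]}}

```text
clock: 3.7
ee_pos: [0.5291, 0.0297, 0.0505]
eef_rot: [[-0.0, 1.0, 0.001], [1.0, 0.0, 0.0], [0.0, 0.001, -1.0]]
contact_force: [-1.4, -0.0, 7.9]
finger_gap: 0.0381
grasp_force: 59.4
```

Request:
{"fn": "drive_tool", "kwargs": {"commands": [[0,0,0.005,0,0,0,0.035],[0,0,0.02,0,0,0,0.035],[0,0,0.04,0,0,0,0.035],[0,0,0.06,0,0,0,0.035],[0,0,0.075,0,0,0,0.035],[0,0,0.08,0,0,0,0.035],[0,0,0.08,0,0,0,0.035]]}}

```text
clock: 4.4
ee_pos: [0.529, 0.0298, 0.13]
eef_rot: [[-0.0, 1.0, 0.001], [1.0, 0.0, 0.0], [0.0, 0.001, -1.0]]
contact_force: [-1.2, -0.1, -1.3]
finger_gap: 0.0384
grasp_force: 60.4
```

Request:
{"fn": "drive_tool", "kwargs": {"commands": [[-0.006,-0.01,0,0,0,0,0.035],[-0.018,-0.035,0,0,0,0,0.035],[-0.035,-0.07,0,0,0,0,0.035],[-0.053,-0.105,0,0,0,0,0.035],[-0.07,-0.14,0,0,0,0,0.035],[-0.085,-0.17,0,0,0,0,0.035],[-0.095,-0.19,0,0,0,0,0.035],[-0.098,-0.195,0,0,0,0,0.035]]}}

```text
clock: 5.2
ee_pos: [0.4278, -0.1683, 0.1288]
eef_rot: [[0.005, 1.0, -0.002], [1.0, -0.005, -0.001], [-0.001, -0.002, -1.0]]
contact_force: [0.2, 0.1, -1.9]
finger_gap: 0.0379
grasp_force: 60.4
```

Request:
{"fn": "drive_tool", "kwargs": {"commands": [[0,0,0,0,0,0,0.035],[0,0,0,0,0,0,0.035],[0,0,0,0,0,0,0.035]]}}

```text
clock: 5.5
ee_pos: [0.4312, -0.1639, 0.1292]
eef_rot: [[-0.003, 1.0, -0.0], [1.0, 0.003, 0.001], [0.001, -0.0, -1.0]]
contact_force: [0.6, 0.3, -1.4]
finger_gap: 0.0382
grasp_force: 60.4
```

```bash
python3 - <<'E'
from h import *
s=ctrl.state();im=ctrl.read_camera('wrist');cv2.imwrite('pics/w2.png',im[:,:,::-1]);print(s['ee_pos'],s['eef_rot'],s['joint_positions'])
im=ctrl.read_camera('top');cv2.imwrite('pics/t2.png',im[:,:,::-1])
a=np.vstack([cv2.resize(cv2.imread('pics/t2.png')[130:260,200:460],(520,260)),cv2.resize(cv2.imread('pics/w2.png')[150:384],(520,238))]);cv2.imwrite('pics/v2.png',a)
E
```

```text
[ 0.4312 -0.1639  0.1292] [[-0.0027  1.     -0.0002]
 [ 1.      0.0027  0.0007]
 [ 0.0007 -0.0002 -1.    ]] [  3.777   27.601   19.153  120.2797 -15.6436  34.4636  34.0417]
```

View pics/v2.png

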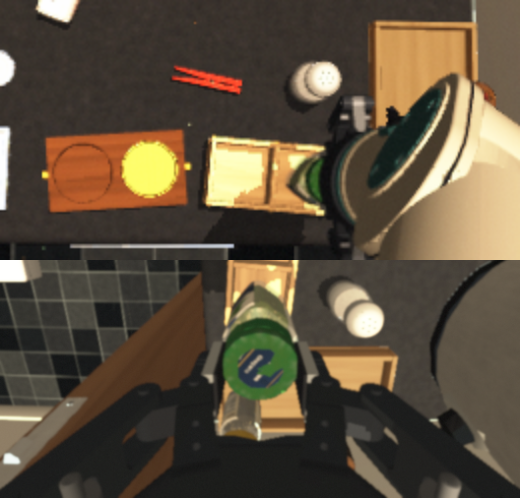

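The jar hangs upright over the far bay, and the rest of the scene is untouched.

Request:
{"fn": "drive_tool", "kwargs": {"commands": [[0,-0.001,-0.01,0,0,0,0.035],[0,-0.001,-0.025,0,0,0,0.035],[0,-0.001,-0.038,0,0,0,0.035],[0,-0.001,-0.05,0,0,0,0.035],[0,-0.001,-0.06,0,0,0,0.035],[0,-0.001,-0.066,0,0,0,0.035],[0,-0.001,-0.07,0,0,0,0.035],[0,-0.001,-0.07,0,0,0,0.035]]}}

```text
clock: 6.4
ee_pos: [0.4305, -0.1662, 0.059]
eef_rot: [[-0.0, 1.0, -0.001], [1.0, 0.0, 0.0], [0.0, -0.001, -1.0]]
contact_force: [-0.0, 0.7, -0.5]
finger_gap: 0.0382
grasp_force: 60.4
```

Request:
{"fn": "drive_tool", "kwargs": {"commands": [[0,0,-0.001,0,0,0,0.035],[0,0,-0.002,0,0,0,0.035],[0,0,-0.003,0,0,0,0.035],[0,0,-0.003,0,0,0,0.035],[0,0,-0.003,0,0,0,0.035]]}}

```text
clock: 6.9
ee_pos: [0.4309, -0.1663, 0.0566]
eef_rot: [[-0.0, 1.0, 0.001], [1.0, 0.0, -0.0], [-0.0, 0.001, -1.0]]
contact_force: [-0.2, 0.2, -0.8]
finger_gap: 0.0387
grasp_force: 60.5
```

Request:
{"fn": "drive_tool", "kwargs": {"commands": [[0,0,-0.001,0,0,0,0.035],[0,0,-0.002,0,0,0,0.035],[0,0,-0.002,0,0,0,0.035]]}}

```text
clock: 7.2
ee_pos: [0.4309, -0.1666, 0.0563]
eef_rot: [[0.0, 1.0, 0.002], [1.0, -0.0, 0.0], [0.0, 0.002, -1.0]]
contact_force: [-4.5, 0.8, 22.6]
finger_gap: 0.0381
grasp_force: 62.9
```

Request:
{"fn": "drive_tool", "kwargs": {"commands": [[0,0,0.0015,0,0,0,0.035],[0,0,0.0015,0,0,0,0.045],[0,0,0.0015,0,0,0,0.055],[0,0,0.0015,0,0,0,0.07],[0,0,0.0015,0,0,0,0.075],[0,0,0.0015,0,0,0,0.075],[0,0,0.0015,0,0,0,0.075]]}}

```text
clock: 7.9
ee_pos: [0.4306, -0.1663, 0.0558]
eef_rot: [[-0.0, 1.0, -0.0], [1.0, 0.0, 0.0], [0.0, -0.0, -1.0]]
contact_force: [0.5, 0.0, 0.0]
finger_gap: 0.0751
grasp_force: 0.0
```

Request:
{"fn": "drive_tool", "kwargs": {"commands": [[0,0,0.01,0,0,0,0.075],[0,0,0.03,0,0,0,0.075],[0,0,0.055,0,0,0,0.08],[0,0,0.085,0,0,0,0.0854],[0,0,0.11,0,0,0,0.0854],[0,0,0.125,0,0,0,0.0854],[0,0,0.13,0,0,0,0.0854]]}}

```text
clock: 8.6
ee_pos: [0.4317, -0.1667, 0.1881]
eef_rot: [[-0.0, 1.0, 0.004], [1.0, 0.0, -0.001], [-0.001, 0.004, -1.0]]
contact_force: [0.5, -0.0, -0.6]
finger_gap: 0.0856
grasp_force: 0.0
```

Request:
{"fn": "drive_tool", "kwargs": {"commands": [[0.005,0.015,0,0,0,0,0.0854],[0.014,0.055,0,0,0,0,0.0854],[0.024,0.095,0,0,0,0,0.0854],[0.034,0.135,0,0,0,0,0.0854],[0.044,0.175,0,0,0,0,0.0854],[0.054,0.215,0,0,0,0,0.0854],[0.064,0.255,0,0,0,0,0.0854],[0.074,0.295,0,0,0,0,0.0854]]}}

```text
clock: 9.4
ee_pos: [0.5043, 0.1303, 0.1856]
eef_rot: [[-0.0, 1.0, -0.001], [1.0, 0.0, -0.0], [-0.0, -0.001, -1.0]]
contact_force: [0.4, 0.8, 0.2]
finger_gap: 0.0856
grasp_force: 0.0
```

Request:
{"fn": "drive_tool", "kwargs": {"commands": [[0.01,0.04,0,0,0,0,0.0854],[0.02,0.08,0,0,0,0,0.0854],[0.025,0.105,0,0,0,0,0.0854],[0.027,0.118,0,0,0,0,0.0854],[0.027,0.118,0,0,0,0,0.0854],[0.027,0.118,0,0,0,0,0.0854],[0.027,0.118,0,0,0,0,0.0854]]}}

```text
clock: 10.1
ee_pos: [0.5316, 0.2442, 0.186]
eef_rot: [[0.003, 1.0, -0.0], [1.0, -0.003, -0.001], [-0.001, -0.0, -1.0]]
contact_force: [-0.4, -0.1, 0.0]
finger_gap: 0.0852
grasp_force: 0.0
```

```bash
python3 - <<'E'
from h import *
s=ctrl.state();im=ctrl.read_camera('wrist')[:,:,::-1].copy();cv2.imwrite('pics/w3.png',im);print(s['ee_pos'],s['eef_rot'],s['joint_positions'])
im2=ctrl.read_camera('top')[:,:,::-1].copy();cv2.imwrite('pics/t3.png',im2)
a=np.hstack([cv2.resize(im2[150:250,240:400],(400,250)),cv2.resize(im,(333,250))]);cv2.imwrite('pics/v3.png',a)
W=cam('wrist',s)
c=blob(im,(0,180,80),(12,255,255),(200,120,330,260));r=c.reshape(-1,2);print(cen(c),cv2.boundingRect(c),cv2.contourArea(c),plane(W,[cen(c)],.104))
E
```

```text
[0.5316 0.2442 0.186 ] [[ 0.0028  1.     -0.0003]
 [ 1.     -0.0028 -0.0012]
 [-0.0012 -0.0003 -1.    ]] [-40.5812  32.2859  20.6208  98.3829 -13.7612  51.8784 -14.4873]
[255.5572 182.4783] (235, 161, 42, 44) 1381.5 [[0.5321 0.2458 0.104 ]]
```

View pics/v3.png

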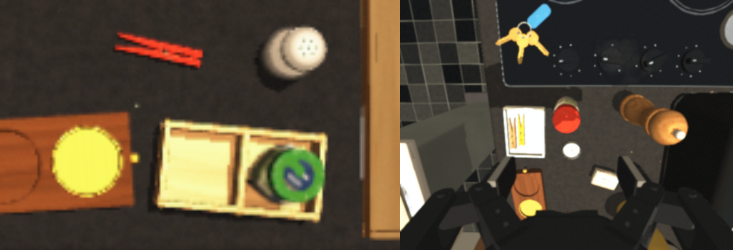

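Green jar sits in the right-hand (-y) bay. The red jar's cap is centred under the gripper, so I'll descend and grasp it.

Request:
{"fn": "drive_tool", "kwargs": {"commands": [[0,0.002,-0.02,0,0,0,0.0854],[0,0.002,-0.045,0,0,0,0.0854],[0,0.002,-0.07,0,0,0,0.0854],[0,0.002,-0.095,0,0,0,0.0854],[0,0.002,-0.115,0,0,0,0.0854],[0,0.002,-0.13,0,0,0,0.0854],[0,0.002,-0.137,0,0,0,0.0854],[0,0.002,-0.137,0,0,0,0.0854]]}}

```text
clock: 11.0
ee_pos: [0.5312, 0.2478, 0.0483]
eef_rot: [[0.001, 1.0, -0.001], [1.0, -0.001, -0.001], [-0.001, -0.001, -1.0]]
contact_force: [0.3, -0.5, 0.5]
finger_gap: 0.0851
grasp_force: 0.0
```

Request:
{"fn": "drive_tool", "kwargs": {"commands": [[0,0,0,0,0,0,0.06],[0,0,0,0,0,0,0.053],[0,0,0,0,0,0,0.048],[0,0,0.001,0,0,0,0.042],[0,0,0.001,0,0,0,0.038],[0,0,0.001,0,0,0,0.038],[0,0,0.001,0,0,0,0.038],[0,0,0.001,0,0,0,0.038]]}}

```text
clock: 11.8
ee_pos: [0.5319, 0.2489, 0.0504]
eef_rot: [[-0.0, 1.0, 0.0], [1.0, 0.0, 0.0], [0.0, 0.0, -1.0]]
contact_force: [-2.2, 0.2, 6.0]
finger_gap: 0.0411
grasp_force: 60.6
```

Request:
{"fn": "drive_tool", "kwargs": {"commands": [[0,0,0.005,0,0,0,0.038],[0,0,0.02,0,0,0,0.038],[0,0,0.04,0,0,0,0.038],[0,0,0.06,0,0,0,0.038],[0,0,0.075,0,0,0,0.038],[0,0,0.08,0,0,0,0.038],[0,0,0.08,0,0,0,0.038]]}}

```text
clock: 12.5
ee_pos: [0.5318, 0.2488, 0.1302]
eef_rot: [[-0.0, 1.0, 0.001], [1.0, 0.0, 0.0], [0.0, 0.001, -1.0]]
contact_force: [0.4, -0.6, -2.2]
finger_gap: 0.0408
grasp_force: 60.8
```

Request:
{"fn": "drive_tool", "kwargs": {"commands": [[-0.005,-0.01,0,0,0,0,0.038],[-0.015,-0.04,0,0,0,0,0.038],[-0.025,-0.08,0,0,0,0,0.038],[-0.035,-0.12,0,0,0,0,0.038],[-0.045,-0.16,0,0,0,0,0.038],[-0.055,-0.2,0,0,0,0,0.038],[-0.065,-0.23,0,0,0,0,0.038],[-0.075,-0.26,0,0,0,0,0.038]]}}

```text
clock: 13.3
ee_pos: [0.4544, -0.0135, 0.1292]
eef_rot: [[0.001, 1.0, -0.002], [1.0, -0.001, -0.001], [-0.001, -0.002, -1.0]]
contact_force: [0.2, -0.4, -0.9]
finger_gap: 0.0415
grasp_force: 60.9
```

Request:
{"fn": "drive_tool", "kwargs": {"commands": [[-0.008,-0.03,0,0,0,0,0.038],[-0.014,-0.06,0,0,0,0,0.038],[-0.018,-0.08,0,0,0,0,0.038],[-0.02,-0.09,0,0,0,0,0.038],[-0.02,-0.09,0,0,0,0,0.038],[-0.02,-0.09,0,0,0,0,0.038],[-0.02,-0.09,0,0,0,0,0.038]]}}

```text
clock: 14.0
ee_pos: [0.4367, -0.0999, 0.1297]
eef_rot: [[-0.002, 1.0, -0.0], [1.0, 0.002, 0.001], [0.001, -0.0, -1.0]]
contact_force: [-0.6, -1.0, -1.7]
finger_gap: 0.0414
grasp_force: 60.9
```

```bash
python3 - <<'E'
from h import *
s=ctrl.state();im=ctrl.read_camera('wrist')[:,:,::-1].copy();print(s['ee_pos'],s['eef_rot'])
im2=ctrl.read_camera('top')[:,:,::-1].copy();im3=ctrl.read_camera('scene')[:,:,::-1].copy()
a=np.hstack([cv2.resize(im,(400,300)),cv2.resize(im3[130:250,230:390],(400,300))]);cv2.imwrite('pics/v4.png',a)
E
```

```text
[ 0.4367 -0.0999  0.1297] [[-0.0024  1.     -0.0004]
 [ 1.      0.0024  0.0008]
 [ 0.0008 -0.0004 -1.    ]]
```

View pics/v4.png

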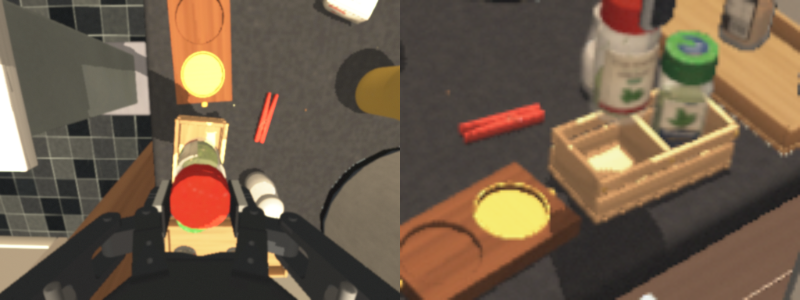

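Green jar stands upright in its bay and the red jar hangs over the free one. Lowering.

Request:
{"fn": "drive_tool", "kwargs": {"commands": [[0,-0.001,-0.01,0,0,0,0.038],[0,-0.001,-0.025,0,0,0,0.038],[0,-0.001,-0.038,0,0,0,0.038],[0,-0.001,-0.05,0,0,0,0.038],[0,-0.001,-0.06,0,0,0,0.038],[0,-0.001,-0.067,0,0,0,0.038],[0,-0.001,-0.071,0,0,0,0.038],[0,-0.001,-0.071,0,0,0,0.038]]}}

```text
clock: 14.95
ee_pos: [0.4364, -0.1022, 0.0585]
eef_rot: [[-0.0, 1.0, -0.001], [1.0, 0.0, 0.0], [0.0, -0.001, -1.0]]
contact_force: [-0.2, -0.4, -1.2]
finger_gap: 0.0412
grasp_force: 60.9
```

Request:
{"fn": "drive_tool", "kwargs": {"commands": [[0,0,-0.001,0,0,0,0.038],[0,0,-0.002,0,0,0,0.038],[0,0,-0.0025,0,0,0,0.038],[0,0,-0.0025,0,0,0,0.038]]}}

```text
clock: 15.35
ee_pos: [0.4368, -0.1023, 0.0566]
eef_rot: [[-0.0, 1.0, 0.0], [1.0, 0.0, -0.0], [-0.0, 0.0, -1.0]]
contact_force: [0.2, 0.0, -1.1]
finger_gap: 0.0411
grasp_force: 60.9
```

Request:
{"fn": "drive_tool", "kwargs": {"commands": [[0,0,-0.001,0,0,0,0.038],[0,0,-0.001,0,0,0,0.038]]}}

```text
clock: 15.55
ee_pos: [0.4368, -0.1024, 0.0563]
eef_rot: [[0.0, 1.0, 0.001], [1.0, -0.0, 0.0], [0.0, 0.001, -1.0]]
contact_force: [-2.2, -0.3, 9.6]
finger_gap: 0.0408
grasp_force: 62.0
```

Request:
{"fn": "drive_tool", "kwargs": {"commands": [[0,0,0.0005,0,0,0,0.038],[0,0,0.0005,0,0,0,0.048],[0,0,0.0005,0,0,0,0.058],[0,0,0.0005,0,0,0,0.07],[0,0,0.0005,0,0,0,0.075],[0,0,0.0005,0,0,0,0.075],[0,0,0.0005,0,0,0,0.075]]}}

```text
clock: 16.25
ee_pos: [0.4366, -0.1023, 0.0559]
eef_rot: [[-0.0, 1.0, -0.0], [1.0, 0.0, 0.0], [0.0, -0.0, -1.0]]
contact_force: [-0.1, -0.1, 0.6]
finger_gap: 0.075
grasp_force: 0.0
```

Request:
{"fn": "drive_tool", "kwargs": {"commands": [[0,0,0.01,0,0,0,0.075],[0,0,0.03,0,0,0,0.075],[0,0,0.055,0,0,0,0.08],[0,0,0.085,0,0,0,0.0854],[0,0,0.11,0,0,0,0.0854],[0,0,0.125,0,0,0,0.0854],[0,0,0.13,0,0,0,0.0854]]}}

```text
clock: 16.95
ee_pos: [0.4377, -0.1025, 0.188]
eef_rot: [[-0.0, 1.0, 0.004], [1.0, 0.0, -0.0], [-0.0, 0.004, -1.0]]
contact_force: [0.8, -0.0, -1.0]
finger_gap: 0.0857
grasp_force: 0.0
```

Request:
{"fn": "drive_tool", "kwargs": {"commands": [[0.01,-0.01,0,0,0,0,0.0854],[0.035,-0.03,0,0,0,0,0.0854],[0.065,-0.055,0,0,0,0,0.0854],[0.085,-0.07,0,0,0,0,0.0854],[0.093,-0.076,0,0,0,0,0.0854],[0.093,-0.076,0,0,0,0,0.0854],[0.093,-0.076,0,0,0,0,0.0854],[0.093,-0.076,0,0,0,0,0.0854]]}}

```text
clock: 17.75
ee_pos: [0.5285, -0.1772, 0.1856]
eef_rot: [[-0.001, 1.0, -0.002], [1.0, 0.001, 0.001], [0.001, -0.001, -1.0]]
contact_force: [0.0, -0.8, 0.5]
finger_gap: 0.0852
grasp_force: 0.0
```

```bash
python3 - <<'E'
from h import *
s=ctrl.state();im=ctrl.read_camera('wrist')[:,:,::-1].copy();cv2.imwrite('pics/w5.png',im);print(s['ee_pos'],s['eef_rot'],s['joint_positions'])
im3=ctrl.read_camera('scene')[:,:,::-1].copy();cv2.imwrite('pics/s5.png',im3)
a=np.hstack([cv2.resize(im,(400,300)),cv2.resize(im3[100:220,230:390],(400,300))]);cv2.imwrite('pics/v5.png',a)
E
```

```text
[ 0.5285 -0.1772  0.1856] [[-0.0009  1.     -0.0015]
 [ 1.      0.0009  0.0011]
 [ 0.0011 -0.0015 -1.    ]] [  3.0421  29.913   19.1353 102.6253 -12.4326  49.6253  27.9755]
```

View pics/v5.png

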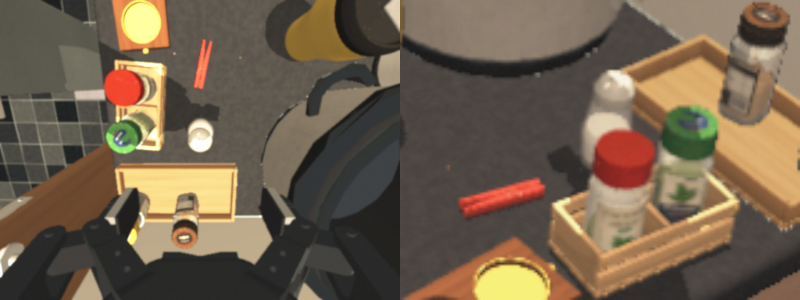

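Both jars are seated upright in the rack. The shaker lies below the gripper at about (256,173) in the wrist picture; I'll refine its position.

```bash
python3 - <<'E'
from h import *
s=ctrl.state();W=cam('wrist',s);T=cam('top');im=cv2.imread('pics/w5.png');t=cv2.imread('pics/top0.png')
for lo in (110,140,170):
    c=blob(im,(0,0,lo),(180,90,255),(232,145,285,200));print(lo,cv2.boundingRect(c),cen(c),cv2.contourArea(c),plane(W,[cen(c)],.08)[0])
for lo in (75,120,160,190):
    c=blob(t,(0,0,lo),(180,110,255),(338,157,374,184));print('top',lo,cv2.boundingRect(c),cen(c),plane(T,[cen(c)],.08)[0])
E
```

```text
110 (239, 151, 35, 45) [256.1636 173.3191] 1206.5 [ 0.53   -0.1718  0.08  ]
140 (240, 152, 34, 43) [256.2363 173.3314] 1104.0 [ 0.5301 -0.1718  0.08  ]
170 (241, 153, 32, 42) [256.2078 173.6325] 1043.5 [ 0.5301 -0.1721  0.08  ]
top 75 (346, 160, 25, 21) [357.6911 170.0052] [ 0.526  -0.1703  0.08  ]
top 120 (347, 161, 24, 20) [358.3143 169.883 ] [ 0.5262 -0.1715  0.08  ]
top 160 (348, 161, 22, 19) [358.6069 169.7614] [ 0.5265 -0.1721  0.08  ]
top 190 (354, 161, 16, 16) [361.8319 168.3551] [ 0.5293 -0.1785  0.08  ]
```

Request:
{"fn": "drive_tool", "kwargs": {"commands": [[0.001,-0.001,-0.02,0,0,0,0.07],[0.001,-0.001,-0.045,0,0,0,0.07],[0.001,-0.001,-0.07,0,0,0,0.07],[0.001,-0.001,-0.095,0,0,0,0.07],[0.001,-0.001,-0.12,0,0,0,0.07],[0.001,-0.001,-0.14,0,0,0,0.07],[0.001,-0.001,-0.152,0,0,0,0.07],[0.001,-0.001,-0.157,0,0,0,0.07]]}}

```text
clock: 18.65
ee_pos: [0.53, -0.1787, 0.0282]
eef_rot: [[-0.001, 1.0, -0.001], [1.0, 0.001, 0.001], [0.001, -0.001, -1.0]]
contact_force: [-0.1, 0.4, 0.3]
finger_gap: 0.0702
grasp_force: 0.0
```

Request:
{"fn": "drive_tool", "kwargs": {"commands": [[0,0,0,0,0,0,0.06],[0,0,0,0,0,0,0.053],[0,0,0,0,0,0,0.048],[0,0,0.001,0,0,0,0.042],[0,0,0.001,0,0,0,0.038],[0,0,0.001,0,0,0,0.038],[0,0,0.001,0,0,0,0.038],[0,0,0.001,0,0,0,0.038]]}}

```text
clock: 19.45
ee_pos: [0.5306, -0.1793, 0.0299]
eef_rot: [[-0.0, 1.0, -0.0], [1.0, 0.0, 0.0], [0.0, -0.0, -1.0]]
contact_force: [-0.9, -0.4, -0.8]
finger_gap: 0.038
grasp_force: 0.1
```

Request:
{"fn": "drive_tool", "kwargs": {"commands": [[0,0,0.005,0,0,0,0.038],[0,0,0.02,0,0,0,0.038],[0,0,0.045,0,0,0,0.038],[0,0,0.075,0,0,0,0.038],[0,0,0.105,0,0,0,0.038],[0,0,0.125,0,0,0,0.038],[0,0,0.13,0,0,0,0.038],[0,0,0.13,0,0,0,0.038]]}}

```text
clock: 20.25
ee_pos: [0.531, -0.1793, 0.1605]
eef_rot: [[-0.0, 1.0, 0.001], [1.0, 0.0, -0.0], [-0.0, 0.001, -1.0]]
contact_force: [0.3, 0.2, -0.7]
finger_gap: 0.0383
grasp_force: 0.0
```

Grip force is about 0 at a 38 mm gap, so the shaker isn't held (it may be waisted). I'll look before retrying.

```bash
python3 - <<'E'
from h import *
s=ctrl.state();im=ctrl.read_camera('wrist')[:,:,::-1].copy();cv2.imwrite('pics/w6.png',im);print(s['ee_pos'])
im3=ctrl.read_camera('scene')[:,:,::-1].copy();im2=ctrl.read_camera('top')[:,:,::-1].copy();cv2.imwrite('pics/s6.png',im3)
a=np.hstack([cv2.resize(im,(400,300)),cv2.resize(im3[100:220,230:390],(400,300))]);cv2.imwrite('pics/v6.png',a)
E
```

```text
[ 0.531  -0.1793  0.1605]
```

View pics/v6.png

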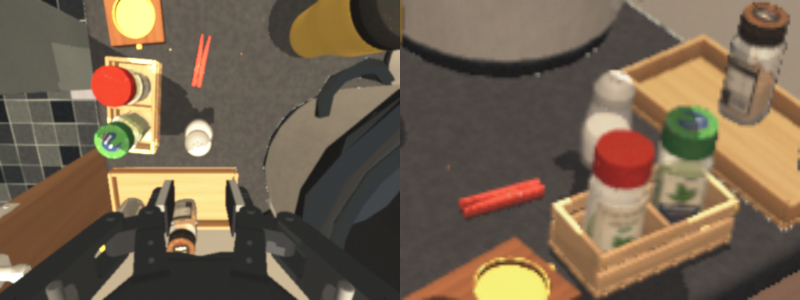

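The shaker still stands upright and undisturbed, and the gripper is centred on it. It's narrower at that height, so I'll go down again a little lower and close further.

Request:
{"fn": "drive_tool", "kwargs": {"commands": [[-0.001,0.001,0,0,0,0,0.07],[-0.001,0.001,0,0,0,0,0.07],[-0.001,0.001,-0.02,0,0,0,0.07],[-0.001,0.001,-0.05,0,0,0,0.07],[-0.001,0.001,-0.085,0,0,0,0.07],[-0.001,0.001,-0.115,0,0,0,0.07],[-0.001,0.001,-0.13,0,0,0,0.07],[-0.001,0.001,-0.137,0,0,0,0.07]]}}

```text
clock: 21.2
ee_pos: [0.5282, -0.1779, 0.0208]
eef_rot: [[-0.0, 1.0, -0.003], [1.0, 0.0, 0.001], [0.001, -0.003, -1.0]]
contact_force: [-0.9, -0.1, 0.0]
finger_gap: 0.0698
grasp_force: 0.0
```

Request:
{"fn": "drive_tool", "kwargs": {"commands": [[0,0,0,0,0,0,0.055],[0,0,0,0,0,0,0.045],[0,0,0,0,0,0,0.04],[0,0,0.001,0,0,0,0.035],[0,0,0.001,0,0,0,0.03],[0,0,0.001,0,0,0,0.025],[0,0,0.001,0,0,0,0.025],[0,0,0.001,0,0,0,0.025]]}}

```text
clock: 22.0
ee_pos: [0.5302, -0.1786, 0.0253]
eef_rot: [[-0.0, 1.0, 0.002], [1.0, 0.0, -0.0], [-0.0, 0.002, -1.0]]
contact_force: [-2.2, 1.1, 4.9]
finger_gap: 0.0309
grasp_force: 58.8
```

Request:
{"fn": "drive_tool", "kwargs": {"commands": [[0,0,0.004,0,0,0,0.025],[0,0,0.01,0,0,0,0.025],[0,0,0.02,0,0,0,0.025],[0,0,0.02,0,0,0,0.025]]}}

```text
clock: 22.4
ee_pos: [0.5308, -0.1788, 0.0455]
eef_rot: [[-0.0, 1.0, 0.003], [1.0, 0.0, -0.001], [-0.001, 0.003, -1.0]]
contact_force: [0.4, -0.4, -0.8]
finger_gap: 0.031
grasp_force: 59.5
```

```bash
python3 - <<'E'
from h import *
s=ctrl.state();im=ctrl.read_camera('wrist')[:,:,::-1].copy();print(s['ee_pos'],s['ft_torque'])
im3=ctrl.read_camera('scene')[:,:,::-1].copy()
a=np.hstack([cv2.resize(im[120:312,128:384],(400,300)),cv2.resize(im3[100:220,230:390],(400,300))]);cv2.imwrite('pics/v7.png',a)
E
```

```text
[ 0.5308 -0.1788  0.0455] [ 0.0024 -0.0777  0.0448]
```

View pics/v7.png

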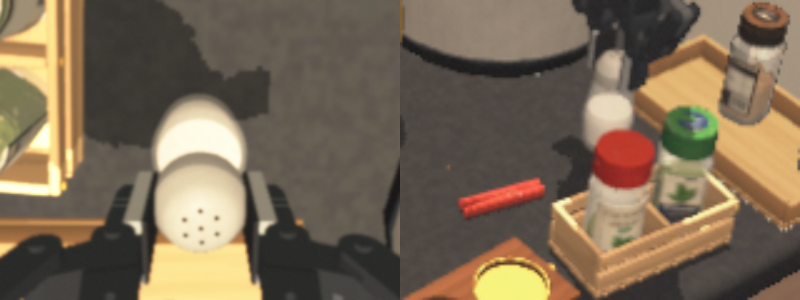

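The shaker is gripped and upright. I'll carry it to the plain well, going round the jars.

Request:
{"fn": "drive_tool", "kwargs": {"commands": [[0,0,0.015,0,0,0,0.025],[0,0,0.035,0,0,0,0.025],[0,0.01,0.05,0,0,0,0.025],[0,0.035,0.06,0,0,0,0.025],[0,0.065,0.06,0,0,0,0.025],[0,0.1,0.06,0,0,0,0.025],[-0.01,0.13,0.06,0,0,0,0.025],[-0.03,0.16,0.06,0,0,0,0.025]]}}

```text
clock: 23.3
ee_pos: [0.5005, -0.0158, 0.104]
eef_rot: [[-0.002, 1.0, 0.002], [1.0, 0.002, 0.001], [0.0, 0.002, -1.0]]
contact_force: [0.4, 0.5, -1.8]
finger_gap: 0.031
grasp_force: 59.7
```

Request:
{"fn": "drive_tool", "kwargs": {"commands": [[-0.025,0.03,0,0,0,0,0.025],[-0.045,0.055,0,0,0,0,0.025],[-0.06,0.07,0,0,0,0,0.025],[-0.065,0.076,0,0,0,0,0.025],[-0.065,0.076,0,0,0,0,0.025],[-0.065,0.076,0,0,0,0,0.025],[-0.065,0.076,0,0,0,0,0.025]]}}

```text
clock: 24.0
ee_pos: [0.4359, 0.0567, 0.104]
eef_rot: [[0.002, 1.0, 0.001], [1.0, -0.002, -0.0], [-0.0, 0.001, -1.0]]
contact_force: [0.1, -0.3, -1.1]
finger_gap: 0.0309
grasp_force: 59.7
```

Request:
{"fn": "drive_tool", "kwargs": {"commands": [[0,0,-0.012,0,0,0,0.025],[0,0,-0.025,0,0,0,0.025],[0,0,-0.038,0,0,0,0.025],[0,0,-0.05,0,0,0,0.025],[0,0,-0.058,0,0,0,0.025],[0,0,-0.063,0,0,0,0.025],[0,0,-0.065,0,0,0,0.025],[0,0,-0.065,0,0,0,0.025]]}}

```text
clock: 24.8
ee_pos: [0.4348, 0.0575, 0.0389]
eef_rot: [[0.0, 1.0, 0.0], [1.0, -0.0, 0.0], [0.0, 0.0, -1.0]]
contact_force: [-0.1, -0.9, -1.2]
finger_gap: 0.0311
grasp_force: 59.6
```

Request:
{"fn": "drive_tool", "kwargs": {"commands": [[0,0,-0.001,0,0,0,0.025],[0,0,-0.0015,0,0,0,0.025],[0,0,-0.0015,0,0,0,0.025]]}}

```text
clock: 25.1
ee_pos: [0.4348, 0.0578, 0.0376]
eef_rot: [[-0.0, 1.0, 0.0], [1.0, 0.0, 0.0], [0.0, 0.0, -1.0]]
contact_force: [0.0, -0.7, -1.3]
finger_gap: 0.0306
grasp_force: 59.6
```

Request:
{"fn": "drive_tool", "kwargs": {"commands": [[0,0,-0.0007,0,0,0,0.025],[0,0,-0.001,0,0,0,0.025],[0,0,-0.001,0,0,0,0.025]]}}

```text
clock: 25.4
ee_pos: [0.4349, 0.0578, 0.0372]
eef_rot: [[-0.0, 1.0, 0.001], [1.0, 0.0, 0.001], [0.001, 0.001, -1.0]]
contact_force: [-2.6, -0.6, 9.2]
finger_gap: 0.0308
grasp_force: 60.8
```

Request:
{"fn": "drive_tool", "kwargs": {"commands": [[0,0,0.0005,0,0,0,0.03],[0,0,0.0005,0,0,0,0.04],[0,0,0.0005,0,0,0,0.055],[0,0,0.0005,0,0,0,0.07],[0,0,0.0005,0,0,0,0.075],[0,0,0.0005,0,0,0,0.075],[0,0,0.0005,0,0,0,0.075]]}}

```text
clock: 26.1
ee_pos: [0.4346, 0.0577, 0.0369]
eef_rot: [[-0.0, 1.0, -0.0], [1.0, 0.0, -0.0], [-0.0, -0.0, -1.0]]
contact_force: [-0.5, 1.0, -0.5]
finger_gap: 0.0748
grasp_force: 0.0
```

Request:
{"fn": "drive_tool", "kwargs": {"commands": [[0,0,0.01,0,0,0,0.075],[0,0,0.03,0,0,0,0.075],[0,0,0.055,0,0,0,0.075],[0,0,0.085,0,0,0,0.075],[0,0,0.105,0,0,0,0.07],[0.02,0.017,0.11,0,0,0,0.06],[0.05,0.042,0.11,0,0,0,0.06],[0.08,0.067,0.11,0,0,0,0.06]]}}

```text
clock: 26.9
ee_pos: [0.5156, 0.1255, 0.1485]
eef_rot: [[0.001, 1.0, 0.001], [1.0, -0.001, 0.001], [0.001, 0.001, -1.0]]
contact_force: [2.1, -0.0, -0.2]
finger_gap: 0.0601
grasp_force: 0.0
```

Request:
{"fn": "drive_tool", "kwargs": {"commands": [[0.018,0.015,0,0,0,0,0.06],[0.027,0.022,0,0,0,0,0.06],[0.027,0.022,0,0,0,0,0.06],[0.027,0.022,0,0,0,0,0.06],[0.027,0.022,0,0,0,0,0.06]]}}

```text
clock: 27.4
ee_pos: [0.5404, 0.1453, 0.147]
eef_rot: [[0.001, 1.0, -0.001], [1.0, -0.001, -0.001], [-0.001, -0.001, -1.0]]
contact_force: [-1.2, 0.1, 0.1]
finger_gap: 0.0602
grasp_force: 0.0
```

```bash
python3 - <<'E'
from h import *
s=ctrl.state();im=ctrl.read_camera('wrist')[:,:,::-1].copy();cv2.imwrite('pics/w8.png',im);print(s['ee_pos'],s['eef_rot'])
im3=ctrl.read_camera('scene')[:,:,::-1].copy();cv2.imwrite('pics/s8.png',im3)
a=np.hstack([cv2.resize(im,(400,300)),cv2.resize(im3[150:270,180:340],(400,300))]);cv2.imwrite('pics/v8.png',a)
W=cam('wrist',s);T=cam('top');t=cv2.imread('pics/top0.png')
c=blob(im,(0,0,120),(180,80,255),(225,150,290,230));c1=blob(t,(0,0,120),(180,80,255),(185,152,211,177))
print(cv2.boundingRect(c),cen(c),plane(W,[cen(c)],.013),tri(T,[cen(c1)],W,[cen(c)]))
E
```

```text
[0.5404 0.1453 0.147 ] [[ 0.0015  1.     -0.0013]
 [ 1.     -0.0015 -0.0006]
 [-0.0006 -0.0013 -1.    ]]
(241, 155, 34, 34) [257.7418 171.3717] [[0.5433 0.1465 0.013 ]] [[0.5426 0.1468 0.0136 1.4459]]
```

View pics/v8.png

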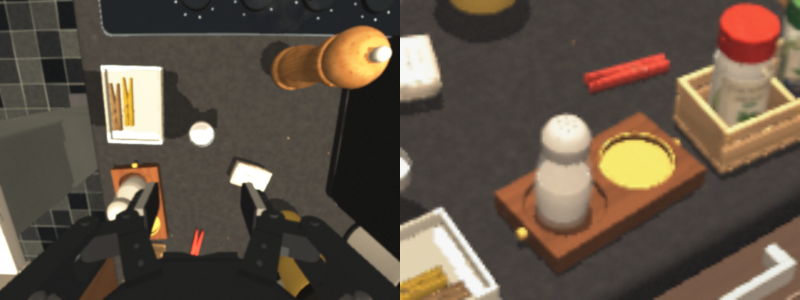

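The shaker sits upright in its well. Tea light measured at (0.543, 0.147, 0.014). Descending for it.

Request:
{"fn": "drive_tool", "kwargs": {"commands": [[0.002,0.001,-0.02,0,0,0,0.06],[0.002,0.001,-0.045,0,0,0,0.06],[0.002,0.001,-0.07,0,0,0,0.06],[0.002,0.001,-0.095,0,0,0,0.06],[0.002,0.001,-0.115,0,0,0,0.055],[0.002,0.001,-0.13,0,0,0,0.055],[0.002,0.001,-0.14,0,0,0,0.055],[0.002,0.001,-0.143,0,0,0,0.055]]}}

```text
clock: 28.3
ee_pos: [0.5429, 0.1472, 0.0032]
eef_rot: [[0.0, 1.0, -0.002], [1.0, -0.0, -0.0], [-0.0, -0.002, -1.0]]
contact_force: [-0.1, -0.1, -0.6]
finger_gap: 0.0554
grasp_force: 0.0
```

Request:
{"fn": "drive_tool", "kwargs": {"commands": [[0,0,0,0,0,0,0.055],[0,0,0,0,0,0,0.045],[0,0,0,0,0,0,0.04],[0,0,0,0,0,0,0.036],[0,0,0,0,0,0,0.033],[0,0,0,0,0,0,0.033],[0,0,0,0,0,0,0.033]]}}

```text
clock: 29.0
ee_pos: [0.5436, 0.1477, 0.004]
eef_rot: [[-0.0, 1.0, 0.0], [1.0, 0.0, 0.0], [0.0, 0.0, -1.0]]
contact_force: [0.1, -0.1, -0.2]
finger_gap: 0.0334
grasp_force: 0.0
```

Request:
{"fn": "drive_tool", "kwargs": {"commands": [[0,0,0,0,0,0,0.055],[0,0,0,0,0,0,0.055],[0,0,0,0,0,0,0.055],[0,0,-0.002,0,0,0,0.055],[0,0,-0.004,0,0,0,0.055],[0,0,-0.005,0,0,0,0.055],[0,0,-0.005,0,0,0,0.055]]}}

```text
clock: 29.7
ee_pos: [0.5435, 0.1476, -0.0013]
eef_rot: [[-0.0, 1.0, -0.0], [1.0, 0.0, -0.0], [-0.0, -0.0, -1.0]]
contact_force: [0.6, 0.6, -0.3]
finger_gap: 0.0549
grasp_force: 0.0
```

Request:
{"fn": "drive_tool", "kwargs": {"commands": [[0,0,0,0,0,0,0.045],[0,0,0,0,0,0,0.04],[0,0,0,0,0,0,0.035],[0,0,0,0,0,0,0.033],[0,0,0,0,0,0,0.033],[0,0,0,0,0,0,0.033]]}}

```text
clock: 30.3
ee_pos: [0.5437, 0.1477, -0.0011]
eef_rot: [[-0.0, 1.0, 0.0], [1.0, 0.0, 0.0], [0.0, 0.0, -1.0]]
contact_force: [0.4, -0.2, -0.0]
finger_gap: 0.0328
grasp_force: 0.0
```

```bash
python3 - <<'E'
from h import *
s=ctrl.state();im=ctrl.read_camera('wrist')[:,:,::-1].copy();cv2.imwrite('pics/w9.png',im);print(s['ee_pos'],s['contact_force'])
cv2.imwrite('pics/v9.png',cv2.resize(im[130:384,100:412],(780,600)[0:2] if 0 else (737,600)))
E
```

```text
[ 0.5437  0.1477 -0.0011] [ 0.3675 -0.2    -0.0287]
```

View pics/v9.png

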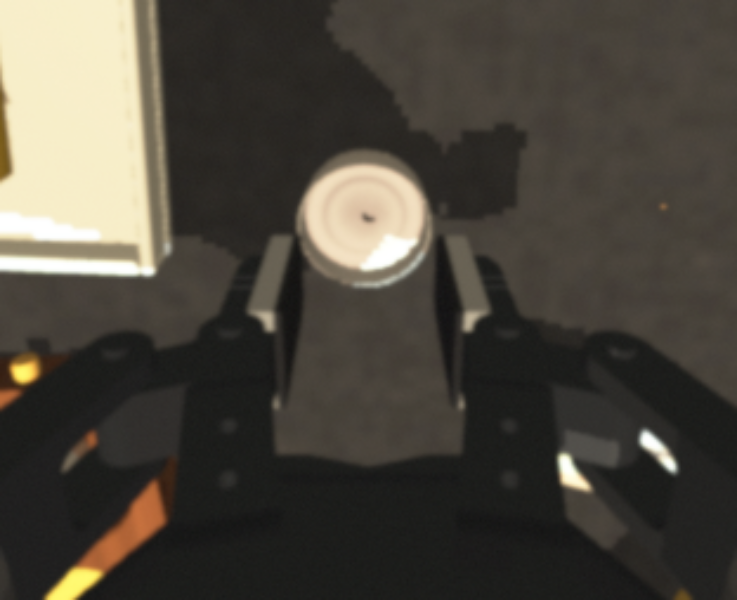

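The fingers straddle the tea light at crop (365,215), with a small gap left each side. I'll check its measured place against the TCP.

```bash
python3 - <<'E'
from h import *
s=ctrl.state();W=cam('wrist',s);im=cv2.imread('pics/w9.png')
c=blob(im,(0,0,140),(180,110,255),(222,190,286,254));print(cv2.boundingRect(c),cen(c),plane(W,[cen(c)],.013),plane(W,[cen(c)],.004))
K,d,V=W;f=lambda P:cv2.projectPoints(np.float64(P).reshape(-1,1,3),cv2.Rodrigues(V[:3,:3])[0],V[:3,3],K,d)[0].reshape(-1,2)
p=s['ee_pos'];print('tcp crop px',(f([p,p+[0,0,.0187],p+[0,.011,.0],p+[-.0164,.011,.006],p+[-.0164,-.011,.006],p+[-.0164,.011,.03],p+[.0164,.011,.006]])-[100,130])*2.362)
# pads' inner lines at crop -> x at heights
for z in (.002,.008,.015): print(z,plane(W,np.array([[295,240],[437,240]])/2.362+[100,130],z)[:,:2])
E
```

```text
(227, 199, 55, 47) [253.9254 221.3267] [[0.5431 0.1486 0.013 ]] [[0.5431 0.1447 0.004 ]]
tcp crop px [[365.6515 200.0318]
 [365.4115 225.3452]
 [365.5887 166.4968]
 [310.0144 173.2378]
 [312.0647 240.8614]
 [301.9323 204.7797]
 [421.0224 173.1798]]
0.002 [[0.5217 0.1356]
 [0.5659 0.1355]]
0.008 [[0.5225 0.1385]
 [0.5652 0.1385]]
0.015 [[0.5233 0.1419]
 [0.5643 0.1419]]
```

The grip readings (gap always 3 mm under the object's width) and this picture say the real fingertips sit well behind the stated TCP, so they're still above the tea light. I'll go lower in steps with the force watched.

Request:
{"fn": "drive_tool", "kwargs": {"commands": [[0,0,0,0,0,0,0.055],[0,0,0,0,0,0,0.055],[0,0,0,0,0,0,0.055],[0,0.001,-0.005,0,0,0,0.055],[0,0.001,-0.01,0,0,0,0.055],[0,0.001,-0.01,0,0,0,0.055]]}}

```text
clock: 30.95
ee_pos: [0.5429, 0.1487, -0.012]
eef_rot: [[-0.0, 1.0, -0.002], [1.0, 0.0, -0.0], [-0.0, -0.002, -1.0]]
contact_force: [-0.0, -0.3, -0.4]
finger_gap: 0.0551
grasp_force: 0.0
```

Request:
{"fn": "drive_tool", "kwargs": {"commands": [[0,0,-0.003,0,0,0,0.055],[0,0,-0.006,0,0,0,0.055],[0,0,-0.006,0,0,0,0.055]]}}

```text
clock: 31.25
ee_pos: [0.5433, 0.1486, -0.0175]
eef_rot: [[-0.0, 1.0, -0.001], [1.0, 0.0, -0.0], [-0.0, -0.001, -1.0]]
contact_force: [0.4, -1.4, 0.2]
finger_gap: 0.055
grasp_force: 0.0
```

Request:
{"fn": "drive_tool", "kwargs": {"commands": [[0,0,-0.004,0,0,0,0.055],[0,0,-0.007,0,0,0,0.055],[0,0,-0.007,0,0,0,0.055]]}}

```text
clock: 31.55
ee_pos: [0.5433, 0.1486, -0.0246]
eef_rot: [[-0.0, 1.0, -0.001], [1.0, 0.0, -0.0], [-0.0, -0.001, -1.0]]
contact_force: [0.7, 0.6, 0.5]
finger_gap: 0.055
grasp_force: 0.0
```

Request:
{"fn": "drive_tool", "kwargs": {"commands": [[0,0,0,0,0,0,0.045],[0,0,0,0,0,0,0.04],[0,0,0,0,0,0,0.035],[0,0,0,0,0,0,0.033],[0,0,0,0,0,0,0.033]]}}

```text
clock: 32.05
ee_pos: [0.5437, 0.1487, -0.024]
eef_rot: [[-0.0, 1.0, 0.0], [1.0, 0.0, 0.0], [0.0, 0.0, -1.0]]
contact_force: [0.9, 0.1, -1.1]
finger_gap: 0.0333
grasp_force: 0.0
```

Request:
{"fn": "drive_tool", "kwargs": {"commands": [[0,0,0,0,0,0,0.055],[0,0,0,0,0,0,0.055],[0,0,0,0,0,0,0.055],[0,0,-0.003,0,0,0,0.055],[0,0,-0.006,0,0,0,0.055],[0,0,-0.006,0,0,0,0.055]]}}

```text
clock: 32.65
ee_pos: [0.5432, 0.1486, -0.0306]
eef_rot: [[-0.0, 1.0, -0.001], [1.0, 0.0, -0.0], [-0.0, -0.001, -1.0]]
contact_force: [-0.9, -0.8, -0.2]
finger_gap: 0.0552
grasp_force: 0.0
```

Request:
{"fn": "drive_tool", "kwargs": {"commands": [[0,0,0,0,0,0,0.045],[0,0,0,0,0,0,0.04],[0,0,0,0,0,0,0.035],[0,0,0,0,0,0,0.033],[0,0,0,0,0,0,0.033]]}}

```text
clock: 33.15
ee_pos: [0.5437, 0.1487, -0.0295]
eef_rot: [[-0.0, 1.0, 0.0], [1.0, 0.0, 0.0], [0.0, 0.0, -1.0]]
contact_force: [-1.6, 0.0, 4.5]
finger_gap: 0.0344
grasp_force: 54.5
```

Gripped (34.4 mm gap, 54 N), but close to its top edge. I'll regrip 2.5 mm lower, then lift.

Request:
{"fn": "drive_tool", "kwargs": {"commands": [[0,0,0,0,0,0,0.045],[0,0,0,0,0,0,0.045],[0,0,-0.0025,0,0,0,0.045],[0,0,-0.0025,0,0,0,0.045],[0,0,-0.0025,0,0,0,0.035],[0,0,-0.0025,0,0,0,0.03],[0,0,-0.0025,0,0,0,0.03],[0,0,-0.0025,0,0,0,0.03]]}}

```text
clock: 33.95
ee_pos: [0.5435, 0.1487, -0.0324]
eef_rot: [[-0.0, 1.0, -0.0], [1.0, 0.0, 0.0], [0.0, -0.0, -1.0]]
contact_force: [-1.2, -0.3, 5.0]
finger_gap: 0.0347
grasp_force: 59.5
```

Request:
{"fn": "drive_tool", "kwargs": {"commands": [[0,0,0.004,0,0,0,0.03],[0,0,0.012,0,0,0,0.03],[0,0,0.03,0,0,0,0.03],[0,0,0.055,0,0,0,0.03],[0,0,0.075,0,0,0,0.03],[0,0,0.08,0,0,0,0.03],[0,0,0.08,0,0,0,0.03]]}}

```text
clock: 34.65
ee_pos: [0.5443, 0.149, 0.0482]
eef_rot: [[-0.0, 1.0, 0.002], [1.0, 0.0, 0.001], [0.001, 0.002, -1.0]]
contact_force: [-0.4, 0.2, -0.8]
finger_gap: 0.0347
grasp_force: 59.8
```

```bash
python3 - <<'E'
from h import *
s=ctrl.state();im=ctrl.read_camera('wrist')[:,:,::-1].copy();cv2.imwrite('pics/w10.png',im)
W=cam('wrist',s);c=blob(im,(0,0,140),(180,110,255),(215,170,295,260));print(cv2.boundingRect(c),cen(c),cv2.contourArea(c));p=s['ee_pos']
for dz in (.032,.042,.047): print(dz,plane(W,[cen(c)],p[2]+dz)[0]-p)
print(s['finger_gap'],s['grasp_force'],cv2.minAreaRect(c),p)
E
```

```text
(225, 219, 61, 41) [255.4974 240.687 ] 2023.5
0.032 [ 0.0005 -0.0043  0.032 ]
0.042 [0.0005 0.0009 0.042 ]
0.047 [0.0005 0.0036 0.047 ]
0.03470789287501058 59.76853106170893 ((255.0, 239.0), (40.0, 60.0), 90.0) [0.5443 0.149  0.0482]
```

Tea light held level. Its route goes around the shaker: y first, then x.

Request:
{"fn": "drive_tool", "kwargs": {"commands": [[0,-0.015,0,0,0,0,0.03],[0,-0.045,0,0,0,0,0.03],[0,-0.08,0,0,0,0,0.03],[0,-0.115,0,0,0,0,0.03],[0,-0.145,0,0,0,0,0.03],[-0.01,-0.16,0,0,0,0,0.03],[-0.035,-0.1615,0,0,0,0,0.03],[-0.07,-0.1615,0,0,0,0,0.03]]}}

```text
clock: 35.5
ee_pos: [0.4735, -0.0154, 0.0466]
eef_rot: [[0.003, 1.0, 0.001], [1.0, -0.003, -0.002], [-0.002, 0.001, -1.0]]
contact_force: [-1.1, 0.7, -0.4]
finger_gap: 0.0348
grasp_force: 59.8
```

Request:
{"fn": "drive_tool", "kwargs": {"commands": [[-0.02,0,0,0,0,0,0.03],[-0.03,0,0,0,0,0,0.03],[-0.034,0,0,0,0,0,0.03],[-0.034,0,0,0,0,0,0.03],[-0.034,0,0,0,0,0,0.03],[-0.034,0,0,0,0,0,0.03]]}}

```text
clock: 36.1
ee_pos: [0.4409, -0.0128, 0.0474]
eef_rot: [[-0.001, 1.0, 0.001], [1.0, 0.001, -0.0], [-0.0, 0.001, -1.0]]
contact_force: [-1.0, 0.3, -0.6]
finger_gap: 0.0344
grasp_force: 59.8
```

```bash
python3 - <<'E'
from h import *
s=ctrl.state();im=ctrl.read_camera('wrist')[:,:,::-1].copy();cv2.imwrite('pics/w11.png',im);p=s['ee_pos'];print(p,s['finger_gap'])
W=cam('wrist',s);c=blob(im,(0,0,140),(180,60,255),(215,170,295,260));print(cv2.boundingRect(c),cen(c),cv2.contourArea(c))
c=blob(im,(20,120,90),(35,255,255),(130,60,380,300));print('brass',cv2.boundingRect(c))
h=cv2.convexHull(c).reshape(-1,2);P=plane(W,h,.017)[:,:2];print((P*1000).round(),cv2.minEnclosingCircle(np.float32(P*1000)))
E
```

```text
[ 0.4409 -0.0128  0.0474] 0.034428124268864435
(227, 220, 58, 40) [255.4977 241.1768] 1904.5
brass (226, 169, 63, 53)
[[445.  15.]
 [450.  14.]
 [454.  13.]
 [461.   9.]
 [469. -17.]
 [469. -21.]
 [466. -28.]
 [463. -31.]
 [462. -31.]
 [421. -29.]
 [418. -21.]
 [417. -16.]
 [417.  -4.]
 [418.  -1.]
 [421.   5.]
 [427.  11.]
 [431.  13.]
 [433.  14.]
 [437.  15.]] ((443.2289123535156, -11.81304931640625), 28.04924201965332)
```

Request:
{"fn": "drive_tool", "kwargs": {"commands": [[0.001,0,-0.015,0,0,0,0.03],[0.001,0,-0.03,0,0,0,0.03],[0.001,0,-0.045,0,0,0,0.03],[0.001,0,-0.056,0,0,0,0.03],[0.001,0,-0.062,0,0,0,0.03],[0.001,0,-0.065,0,0,0,0.03],[0.001,0,-0.065,0,0,0,0.03]]}}

```text
clock: 36.85
ee_pos: [0.4409, -0.0127, -0.0182]
eef_rot: [[-0.001, 1.0, -0.0], [1.0, 0.001, -0.0], [-0.0, -0.0, -1.0]]
contact_force: [0.1, 1.0, 0.6]
finger_gap: 0.0347
grasp_force: 60.0
```

Request:
{"fn": "drive_tool", "kwargs": {"commands": [[0,0,-0.001,0,0,0,0.03],[0,0,-0.002,0,0,0,0.03],[0,0,-0.002,0,0,0,0.03]]}}

```text
clock: 37.15
ee_pos: [0.4409, -0.0128, -0.0195]
eef_rot: [[-0.0, 1.0, 0.0], [1.0, 0.0, 0.0], [0.0, 0.0, -1.0]]
contact_force: [0.7, 1.1, -0.2]
finger_gap: 0.0345
grasp_force: 60.0
```

Request:
{"fn": "drive_tool", "kwargs": {"commands": [[0,0,-0.0007,0,0,0,0.03],[0,0,-0.0014,0,0,0,0.03],[0,0,-0.0014,0,0,0,0.03]]}}

```text
clock: 37.45
ee_pos: [0.4409, -0.0127, -0.0204]
eef_rot: [[0.0, 1.0, 0.001], [1.0, -0.0, 0.001], [0.001, 0.001, -1.0]]
contact_force: [-0.7, 0.0, 6.8]
finger_gap: 0.0347
grasp_force: 60.8
```

Request:
{"fn": "drive_tool", "kwargs": {"commands": [[0,0,0.0005,0,0,0,0.036],[0,0,0.0005,0,0,0,0.042],[0,0,0.0005,0,0,0,0.048],[0,0,0.0005,0,0,0,0.055],[0,0,0.001,0,0,0,0.055],[0,0,0.001,0,0,0,0.055]]}}

```text
clock: 38.05
ee_pos: [0.4407, -0.0128, -0.02]
eef_rot: [[-0.0, 1.0, 0.0], [1.0, 0.0, 0.0], [0.0, 0.0, -1.0]]
contact_force: [1.5, -0.7, -0.1]
finger_gap: 0.0551
grasp_force: 0.0
```

Request:
{"fn": "drive_tool", "kwargs": {"commands": [[0,0,0.01,0,0,0,0.055],[0,0,0.03,0,0,0,0.055],[0,0,0.06,0,0,0,0.055],[0,0,0.09,0,0,0,0.05],[0.01,-0.006,0.11,0,0,-2,0.045],[0.04,-0.025,0.12,0,0,-5,0.04],[0.07,-0.045,0.12,0,0,-9,0.04],[0.092,-0.059,0.12,0,0,-12,0.04]]}}

```text
clock: 38.85
ee_pos: [0.5348, -0.0729, 0.1008]
eef_rot: [[0.21, 0.978, 0.002], [0.978, -0.21, -0.001], [-0.0, 0.003, -1.0]]
contact_force: [0.1, 1.3, -0.0]
finger_gap: 0.0398
grasp_force: 0.0
```

Request:
{"fn": "drive_tool", "kwargs": {"commands": [[0,0,0,0,0,0,0.04],[0,0,0,0,0,0,0.04],[0,0,0,0,0,0,0.04]]}}

```text
clock: 39.15
ee_pos: [0.5313, -0.071, 0.0996]
eef_rot: [[0.207, 0.978, -0.002], [0.978, -0.207, 0.001], [0.001, -0.002, -1.0]]
contact_force: [-0.0, 0.4, -0.1]
finger_gap: 0.0397
grasp_force: 0.0
```

```bash
python3 - <<'E'
from h import *
s=ctrl.state();im=ctrl.read_camera('wrist')[:,:,::-1].copy();cv2.imwrite('pics/w12.png',im);p=s['ee_pos'];print(p,s['eef_rot'][:,1])
W=cam('wrist',s);T=cam('top');t=cv2.imread('pics/top0.png')
c=blob(im,(0,150,80),(12,255,255),(215,100,300,260));c1=blob(t,(0,150,90),(12,255,255),(281,158,324,180))
P=plane(W,c.reshape(-1,2),.009)[:,:2];print(cv2.boundingRect(c),cv2.minAreaRect(np.float32(P*1000)),tri(T,[cv2.minAreaRect(c1)[0]],W,[cv2.minAreaRect(c)[0]]))
im3=ctrl.read_camera('scene')[:,:,::-1].copy();cv2.imwrite('pics/s12.png',im3)
S=cam('scene');b=blob(im3,(22,150,120),(35,255,255),(255,195,300,230));print('brass scene',cv2.boundingRect(b));c=blob(im3,(0,0,150),(180,70,255),(258,192,300,226));print('tea scene',cv2.boundingRect(c),cv2.contourArea(c),plane(S,[cen(c)],.024))
E
```

```text
[ 0.5313 -0.071   0.0996] [ 0.9783 -0.2072 -0.0021]
(250, 148, 15, 68) ((533.0845336914062, -72.0770263671875), (73.32823944091797, 14.495372772216797), 77.6275405883789) [[ 0.5332 -0.0718  0.0047  0.239 ]]Traceback (most recent call last):
  File "<stdin>", line 7, in <module>
  File "h.py", line 23, in blob
    c=max(cv2.findContours(m,cv2.RETR_EXTERNAL,cv2.CHAIN_APPROX_NONE)[0],key=cv2.contourArea)
ValueError: max() iterable argument is empty
```

Request:
{"fn": "drive_tool", "kwargs": {"commands": [[0.002,-0.001,-0.02,0,0,0,0.035],[0.002,-0.001,-0.045,0,0,0,0.035],[0.002,-0.001,-0.07,0,0,0,0.035],[0.002,-0.001,-0.095,0,0,0,0.03],[0.002,-0.001,-0.115,0,0,0,0.03],[0.002,-0.001,-0.126,0,0,0,0.03],[0.002,-0.001,-0.131,0,0,0,0.03],[0.002,-0.001,-0.1325,0,0,0,0.03]]}}

```text
clock: 40.05
ee_pos: [0.5346, -0.0727, -0.0324]
eef_rot: [[0.208, 0.978, 0.0], [0.978, -0.208, 0.0], [0.0, 0.0, -1.0]]
contact_force: [0.1, 0.5, 1.2]
finger_gap: 0.0299
grasp_force: 0.0
```

Request:
{"fn": "drive_tool", "kwargs": {"commands": [[0,0,0,0,0,0,0.025],[0,0,0,0,0,0,0.018],[0,0,0,0,0,0,0.013],[0,0,0,0,0,0,0.009],[0,0,0,0,0,0,0.006],[0,0,0,0,0,0,0.006]]}}

```text
clock: 40.65
ee_pos: [0.5353, -0.0728, -0.0315]
eef_rot: [[0.208, 0.978, 0.002], [0.978, -0.208, 0.0], [0.0, 0.001, -1.0]]
contact_force: [-0.3, 1.3, 5.4]
finger_gap: 0.0122
grasp_force: 58.6
```

Peg gripped (12.2 mm gap, like the other 3 mm offsets). Lift and carry to the tray, rotating to its yaw.

Request:
{"fn": "drive_tool", "kwargs": {"commands": [[0,0,0.004,0,0,0,0.006],[0,0,0.015,0,0,0,0.006],[0,0,0.04,0,0,1,0.006],[0,0.005,0.07,0,0,2,0.006],[0,0.025,0.08,0,0,4,0.006],[0,0.06,0.085,0,0,6,0.006],[0,0.1,0.085,0,0,8,0.006],[0,0.14,0.085,0,0,10,0.006]]}}

```text
clock: 41.45
ee_pos: [0.5349, 0.0684, 0.0537]
eef_rot: [[0.034, 0.999, 0.001], [0.999, -0.034, 0.0], [0.0, 0.001, -1.0]]
contact_force: [0.5, 0.7, 0.4]
finger_gap: 0.012
grasp_force: 58.6
```

Request:
{"fn": "drive_tool", "kwargs": {"commands": [[0,0.035,0,0,0,0,0.006],[-0.01,0.07,0,0,0,0,0.006],[-0.03,0.095,0,0,0,0,0.006],[-0.055,0.115,0,0,0,0,0.006],[-0.07,0.121,0,0,0,0,0.006],[-0.075,0.122,0,0,0,0,0.006],[-0.075,0.122,0,0,0,0,0.006],[-0.075,0.122,0,0,0,0,0.006]]}}

```text
clock: 42.25
ee_pos: [0.4612, 0.1885, 0.0531]
eef_rot: [[0.036, 0.999, 0.002], [0.999, -0.036, -0.0], [-0.0, 0.002, -1.0]]
contact_force: [-0.4, -0.4, -0.1]
finger_gap: 0.0118
grasp_force: 58.7
```

```bash
python3 - <<'E'
from h import *
s=ctrl.state();im=ctrl.read_camera('wrist')[:,:,::-1].copy();cv2.imwrite('pics/w13.png',im);p=s['ee_pos'];print(p,s['eef_rot'][:,1],s['finger_gap'],s['grasp_force'])
W=cam('wrist',s)
hsv=cv2.cvtColor(im,cv2.COLOR_BGR2HSV)
c=blob(im,(0,150,60),(12,255,255),(200,120,310,300));print('peg',cv2.boundingRect(c))
h=cv2.minAreaRect(np.float32(plane(W,c.reshape(-1,2),p[2]+.0315+.011)[:,:2]*1000));print(h)
for lo in (130,170):
    c=blob(im,(0,0,lo),(180,70,255),(60,60,400,260));q=cv2.convexHull(c);P=plane(W,q.reshape(-1,2),.018)[:,:2]
    print('tray',cv2.boundingRect(c),cv2.minAreaRect(np.float32(P*1000)),(P*1000).round()[::2].tolist())
for n,lo,hi in (('yellow',(22,150,100),(34,255,255)),('wood',(8,90,60),(20,220,255))):
    c=blob(im,lo,hi,(170,100,290,260));print(n,cv2.boundingRect(c),cv2.minAreaRect(np.float32(plane(W,c.reshape(-1,2),.014)[:,:2]*1000)))
E
```

```text
[0.4612 0.1885 0.0531] [ 0.9993 -0.036   0.0021] 0.011808218076220399 58.6557537317276
peg (243, 180, 26, 120)
((461.7227478027344, 187.46926879882812), (77.16138458251953, 15.684062004089355), 87.81269836425781)
tray (178, 131, 107, 126) ((442.0354309082031, 190.03565979003906), (112.66854858398438, 85.67987823486328), 87.80854034423828) [[484.0, 245.0], [486.0, 241.0], [483.0, 159.0], [423.0, 134.0], [398.0, 136.0], [398.0, 164.0], [401.0, 239.0], [404.0, 247.0]]
tray (179, 131, 105, 126) ((441.7442626953125, 190.04965209960938), (112.41901397705078, 84.90792846679688), 87.98603057861328) [[481.0, 245.0], [486.0, 243.0], [483.0, 168.0], [482.0, 154.0], [399.0, 135.0], [398.0, 144.0], [402.0, 237.0], [407.0, 247.0]]
yellow (218, 217, 12, 11) ((432.3726501464844, 166.39476013183594), (9.755864143371582, 9.865924835205078), 87.89395904541016)
wood (192, 160, 19, 77) ((414.882080078125, 188.25), (70.16532897949219, 13.57572078704834), 87.96897888183594)
```

Tray measured at (0.442, 0.190), yaw −2.1°. The peg is parallel to it and centred over the free lane. Lowering.

Request:
{"fn": "drive_tool", "kwargs": {"commands": [[0,0.001,-0.015,0,0,0,0.006],[0,0.001,-0.035,0,0,0,0.006],[0,0.001,-0.052,0,0,0,0.006],[0,0.001,-0.065,0,0,0,0.006],[0,0.001,-0.073,0,0,0,0.006],[0,0.001,-0.077,0,0,0,0.006],[0,0.001,-0.078,0,0,0,0.006],[0,0.001,-0.078,0,0,0,0.006]]}}

```text
clock: 43.1
ee_pos: [0.4601, 0.1901, -0.0252]
eef_rot: [[0.035, 0.999, 0.001], [0.999, -0.035, 0.0], [0.0, 0.001, -1.0]]
contact_force: [0.9, -0.8, 0.8]
finger_gap: 0.0117
grasp_force: 58.7
```

Request:
{"fn": "drive_tool", "kwargs": {"commands": [[0,0,-0.001,0,0,0,0.006],[0,0,-0.0015,0,0,0,0.006],[0,0,-0.0015,0,0,0,0.006]]}}

```text
clock: 43.4
ee_pos: [0.4598, 0.1904, -0.0268]
eef_rot: [[0.034, 0.999, 0.0], [0.999, -0.034, 0.0], [0.0, 0.0, -1.0]]
contact_force: [-0.8, -0.1, -0.3]
finger_gap: 0.0118
grasp_force: 58.7
```

Request:
{"fn": "drive_tool", "kwargs": {"commands": [[0,0,-0.0007,0,0,0,0.006],[0,0,-0.0014,0,0,0,0.006],[0,0,-0.0014,0,0,0,0.006]]}}

```text
clock: 43.7
ee_pos: [0.4598, 0.1904, -0.0275]
eef_rot: [[0.035, 0.999, 0.0], [0.999, -0.035, 0.001], [0.001, 0.0, -1.0]]
contact_force: [-2.1, -0.9, 9.4]
finger_gap: 0.0118
grasp_force: 60.0
```

Request:
{"fn": "drive_tool", "kwargs": {"commands": [[0,0,0.0005,0,0,0,0.013],[0,0,0.0005,0,0,0,0.016],[0,0,0.0005,0,0,0,0.02],[0,0,0.001,0,0,0,0.022],[0,0,0.001,0,0,0,0.022]]}}

```text
clock: 44.2
ee_pos: [0.4596, 0.1902, -0.0275]
eef_rot: [[0.035, 0.999, -0.0], [0.999, -0.035, -0.0], [-0.0, -0.0, -1.0]]
contact_force: [0.8, -0.6, 0.9]
finger_gap: 0.022
grasp_force: 0.0
```

Request:
{"fn": "drive_tool", "kwargs": {"commands": [[0,0,0.004,0,0,0,0.022],[0,0,0.012,0,0,0,0.024],[0,0,0.03,0,0,0,0.03],[0,0,0.06,0,0,0,0.04],[0,0,0.1,0,0,0,0.05],[0,0,0.14,0,0,0,0.06],[0,0.02,0.17,0,0,0,0.06],[0,0.05,0.18,0,0,0,0.06]]}}

```text
clock: 45.0
ee_pos: [0.4617, 0.2393, 0.1568]
eef_rot: [[0.039, 0.999, 0.005], [0.999, -0.039, 0.002], [0.002, 0.005, -1.0]]
contact_force: [1.1, -0.0, -0.2]
finger_gap: 0.0598
grasp_force: 0.0
```

Request:
{"fn": "drive_tool", "kwargs": {"commands": [[-0.01,0.04,0,0,0,4,0.06],[-0.02,0.08,0,0,0,8,0.06],[-0.03,0.12,0,0,0,12,0.06],[-0.04,0.16,0,0,0,16,0.06],[-0.05,0.2,0,0,0,20,0.06],[-0.06,0.22,0,0,0,24,0.06],[-0.06,0.22,0,0,0,24,0.06],[-0.06,0.22,0,0,0,24,0.06]]}}

```text
clock: 45.8
ee_pos: [0.3997, 0.4588, 0.1528]
eef_rot: [[-0.374, 0.927, 0.0], [0.927, 0.374, -0.001], [-0.001, -0.0, -1.0]]
contact_force: [1.0, -0.3, 0.1]
finger_gap: 0.0599
grasp_force: 0.0
```

```bash
python3 - <<'E'
from h import *
t=ctrl.read_camera('top')[:,:,::-1].copy();s=ctrl.read_camera('scene')[:,:,::-1].copy()
a=np.vstack([cv2.resize(t[140:250,118:398],(720,283)),cv2.resize(s[130:305,120:400],(496,310))[:,:].copy() if 0 else cv2.copyMakeBorder(cv2.resize(s[130:305,120:400],(496,310)),0,0,112,112,cv2.BORDER_CONSTANT)])
cv2.imwrite('pics/v14.png',a);T=cam('top')
c=blob(t,(0,0,150),(180,80,255),(258,198,290,230));print('tea',cv2.boundingRect(c),plane(T,[cen(c)],.026))
c=blob(t,(0,150,90),(12,255,255),(150,190,205,236));print('peg',cv2.minAreaRect(np.float32(plane(T,c.reshape(-1,2),.015)[:,:2]*1000)))
print(ctrl.state()['clock'],ctrl.state()['ee_pos'],ctrl.state()['contact_force'])
E
```

```text
tea (267, 205, 19, 19) [[ 0.4408 -0.0141  0.026 ]]
peg ((459.69403076171875, 187.5261993408203), (10.298762321472168, 60.329994201660156), 0.5829980969429016)
45.9 [0.4007 0.4579 0.153 ] [-0.3217  0.6527  0.5982]
```

View pics/v14.png

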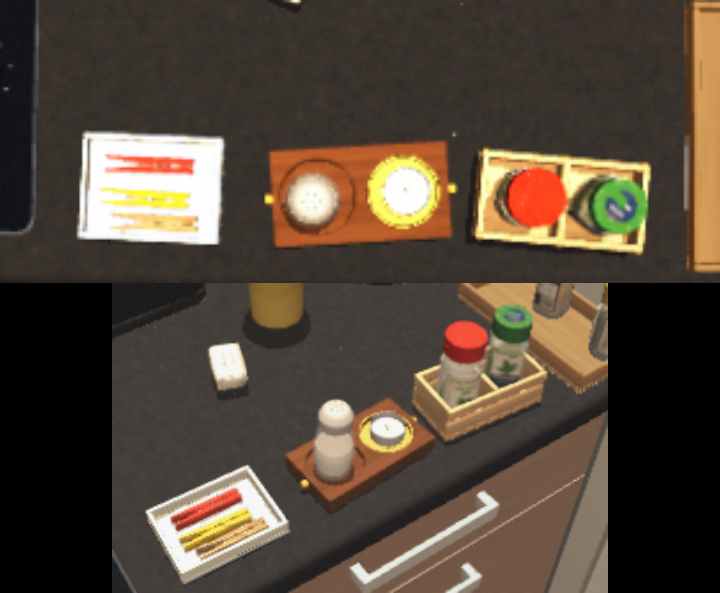

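The final picture shows both jars upright in the rack, the shaker and tea light in their wells, and the red peg alongside the others. Handing in.

```bash
python3 -c "
from bench import ctrl
print(ctrl.job_done())"
```

```text
the job is handed in; nothing more can be done
None
```

The job is handed in at about 46 s on the clock: both jars are upright in the rack, the shaker and tea light are in their wells, and the red peg lies in the tray beside the other two.

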